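# Load the bottle lift and pump it up

## Robot

A 7-joint arm with a two-finger parallel gripper is mounted at the origin on the work surface. World frame = base frame: x ahead of the robot, y to its left, z up, the work surface at z = 0. Lengths are in m, angles in rad, forces in N, time in s.
With the tool pointing down it reaches from about 0.425 to 0.925 m from the base axis. Payload 6.8 kg.
Tool frame: the origin (TCP) lies between the finger pads; the fingertips stand finger_overhang ahead of it and the grasp point (between the pads) lies 6 mm ahead of it (finger_overhang is the distance from the TCP to the fingertips, in m); z points along the fingers, y is the line along which they close (so a half turn about z gives the same grasp; the last joint's range is limited). The gripper opens to 85 mm and grips with 20 to 120 N. Pads are 22 mm wide; open, the fingers measure 114 mm over their backs; the gripper's body (76 mm by 85 mm) begins 54 mm behind the grasp point. The pads swing forward as they close: fully open they stand 13 mm farther back than shut.
Start: joints at [-1.433, 0.477, 0.022, 1.555, -0.011, 1.109, -0.083], TCP at [0.164, 0.655, 0.256] pointing down, gripper open.
Joint ranges: [-2.96, 2.96], [-0.34, 2.1], [-1.41, 1.46], [0.24, 2.44], [-1.37, 4.51], [0.17, 1.92], [-2.96, 2.96]. Speed limits (rad/s): [2.39, 2.39, 3.14, 3.14, 3.14, 3.14, 3.14].

## Interface

Orientations are given as a unit quaternion [w, x, y, z].
In Python, from station import * gives the robot as it stands.
- The arm moves only by the tool drive_tool, never from a script. Its argument "increments" is a list of rows, each an object of numbers: "claw": the finger opening in m, from 0 to 0.0854; "dx", "dy", "dz": the shift along the tool's x, y, z in m; "wx", "wy", "wz": the turn, a rotation vector about the tool's x, y, z in degrees. A call has 1 to 20 rows; each row shifts and turns the commanded pose from where the row before left it, along the tool's axes as they then stand; what a row does not reach is not made up. A row lasts 1/8 s, in which the tool goes at most 62.5 mm and 10.7 degrees, less where a joint would pass 70% of its speed; a pose out of reach is approached as far as the arm can. A call with a gripper value outside its range is refused whole. The fingers move at their own pace and stop on an object; "newtons" is the grip in N (left out, the last holds). Time passes only in rows, so rows that do not move let the fingers close. It gives the time, the measured TCP pose, the force, the opening and the grip force at its end, in the units of the state.
- get_obs(): the state, without advancing time (a new reading comes with each control period).
- read_camera(name): name is "side" or "top" or "wrist"; returns (picture, depth): 400x640x3 uint8, red, green, blue; 400x640 float32, m along the optical axis (not along the pixel's ray), 0 where there is no reading.
- calibration(name): a dict with "intrinsics" (3x3 intrinsics, pixels), "R" (3x3) and "t" (3): a world point X has camera coordinates R X + t; the wrist camera has in their place "mount" (4x4, takes a point from camera to tool coordinates, whose origin is the TCP and whose axes are the flange's). Camera axes: x right, y down, z forward; pixel columns grow to the right and rows downward; lengths in m; the calibration is good to about 2 mm. The wrist camera is an equidistant fisheye: a pixel r from the principal point sees the ray r / f radians off the axis. A picture is of the moment at which its call begins: read the wrist's pose just before it. calibration takes no time and is no camera call.
- hand_in(): hands the job in; it is judged then, once.
The state is a dict: "t": time; "q": joint angles; "joint_vel": joint speeds; "joint_torque": joint torques, N m; "eef_pos": TCP position; "tool_rot": TCP orientation; "contact_force": force on the tool from outside, world axes, zero at the start; "torque": the same for the moment, N m; "gripper_width": opening from 0.0 (shut) to 1.0 (fully open); "grasp_force": force on a finger pad.
Only numpy, scipy, OpenCV 4.12 (cv2) and the standard library are available. Lean on these libraries where they do the work, as an engineer would, in place of code of your own. Each camera call takes 0.05 s, during which the arm holds its last target. There are 200 camera calls.

## Task

With the lift's tray still down, clear the scrubbing brush out of it into the black crate and stand every amber bottle upright in the tray. Then turn the yellow latch knob clockwise until it clicks open, and pump the red lever in full strokes, letting it come all the way up each time, until the tray's red pointer is in the green band on the mast. Leave the green bottle, the jug and the tin where they are.

Things in the scene. Friction and masses are not known exactly. Their poses are not given: they have to be found in the camera images.
- bottle1: filled, capped stubby amber glass bottle with paper label and yellow cap, 0.3 kg (two to four are present, the rest are None): body 62 mm across up to 90 mm high, shoulder to 106 mm, neck 28 mm across from there up to and through the cap (31 mm), top at 150 mm. Origin at the centre of its underside, z up the bottle. Held well by the neck from above, about 120 mm above the origin.
- bottle2: filled, capped stubby amber glass bottle with paper label and yellow cap, 0.3 kg (two to four are present, the rest are None): body 62 mm across up to 90 mm high, shoulder to 106 mm, neck 28 mm across from there up to and through the cap (31 mm), top at 150 mm. Origin at the centre of its underside, z up the bottle. Held well by the neck from above, about 120 mm above the origin.
- bottle3: filled, capped stubby amber glass bottle with paper label and yellow cap, 0.3 kg (two to four are present, the rest are None): body 62 mm across up to 90 mm high, shoulder to 106 mm, neck 28 mm across from there up to and through the cap (31 mm), top at 150 mm. Origin at the centre of its underside, z up the bottle. Held well by the neck from above, about 120 mm above the origin.
- bottle4: filled, capped stubby amber glass bottle with paper label and yellow cap, 0.3 kg (two to four are present, the rest are None): body 62 mm across up to 90 mm high, shoulder to 106 mm, neck 28 mm across from there up to and through the cap (31 mm), top at 150 mm. Origin at the centre of its underside, z up the bottle. Held well by the neck from above, about 120 mm above the origin.
- brush: a wooden scrubbing brush left lying in the lift's tray, bristles down: 150 mm long (its x), 44 mm wide (its y), 45 mm high overall; the upper 22 mm is the wooden back, the lower 24 mm stiff white bristles (rigid, 36 mm wide). Origin at the centre of its underside, z up. 0.15 kg.
- crate: the open black plastic crate on the bench, fixed, 220 mm (its x) by 150 mm (its y) outside, 60 mm high, walls and floor about 6 mm; origin at the centre of its underside.
- lift: the blue hand-pumped bottle lift, fixed; origin on the bench under the tray's middle, z up; at yaw 0 x points away from the robot, y left. Tray in the middle; behind it (x 152 mm) a grey mast 218 mm high, 34 by 56 mm, with a green band; on the right the pump with its lever (y -165 mm, cheeks up to 128 mm); on the left the yellow latch knob (x 0, y 175 mm). Base plates 18 mm high.
- tray_floor (a point): centre of the upper face of the tray's floor, 60 mm over the bench when down; moves with the tray. The aluminium tray is 210 by 210 mm outside, walls 5 mm thick rising 23 mm above the floor, sides along the lift's x and y; four bottles fit, 45 mm from the middle along x and y.
- tray (a joint): height of the tray above its lowest position, m: 0 (down) to 0.12 (top stop). It stays where it is pumped to. Each full down-stroke of the lever raises it about 22 mm by a ratchet; a half stroke gives 11 mm or nothing. While the latch is not clicked open its tongue holds the tray down and the lever goes solid after a short way.
- pointer (a point): the red pointer on the back of the tray, beside the mast; it moves up with the tray.
- green_mark (a point): the lower edge of the green band on the mast, beside the pointer: the pointer's middle reaches it when the tray is 88 mm up, normally within four full strokes; the pointer is 8 mm high, the band 32 mm.
- pump_lever (a joint): angle of the pump lever, rad: 0 at rest (up, the lever slopes up 0.42 rad from its hinge towards the robot), 0.62 at its stop, fully pressed down. A spring returns it to 0 when let go. Pressing it down at the grip takes about 6 to 22 N.
- lever_grip (a point): the point on the axis of the lever's red grip, 24 mm thick and 100 mm long, 170 mm from the hinge and 40 mm from the free end; moves with the lever. At rest it is about 180 mm over the bench and falls to about 76 mm when pressed fully. It can be pushed down from above with closed fingers.
- lever_hinge (a point): the lever's hinge: a horizontal axis along the lift's y, 110 mm over the bench; the lever reaches 210 mm from it towards the lift's -x.
- latch (a joint): angle of the yellow latch knob, rad, growing clockwise as seen from above: 0 latched (its steel tongue lies over the red lug on the tray's side), about 1.15 to 1.2 open (tongue swung clear), stops at both ends. A spring detent stands half way (0.6): on either side the knob snaps to its end by itself. Turning it takes up to about 0.15 N m.
- latch_grip (a point): on the vertical axis of the latch knob, at the height to grip it, 119 mm over the bench: an upright bar 56 mm long, 16 mm thick and 36 mm high, whose top is 8 mm above this point. The point's x axis lies along the bar and turns with it (the lift's x when latched).
- green_bottle: bystander: a bottle of the same shape in green glass; leave it alone.
- jug: bystander: a white plastic jug 80 mm wide and 100 mm high; leave it alone.
- cap_tin: bystander: a steel tin 70 mm wide and 70 mm high; leave it alone.

How it is judged:
By the outcome, as a careful person would: the job done as asked, in the order asked, and still so for the second after the job is handed in, with the robot touching nothing.
Of bottle1, bottle2, bottle3, bottle4 only 2 to 4 are there at a start; the rules pass over those that are not, and their reading is None.
At some moment in a run one of brush may be knocked a few centimetres aside while the robot is not near it.
Once in a run the grip may slacken for a moment while it holds something.
It also fails if it takes over 210 s, if anything falls off the work surface, if the arm or the gripper's body presses on something with over 40 N, if the wrist force passes 120 N, or if a joint passes its speed limit or range.

## Working session

There is one attempt and no reset: what is moved stays moved. The work goes in short steps, Python scripts to look and compute and a tool call to move; the robot and the scene stay as the last step left them, time stands still between calls to the robot, and variables do not carry over. Pictures are saved under pics/ and viewed, at most 14 in all, crops included, and the job is handed in when it is done.

Besides the shell and the picture viewer there is one more tool, called after "Request:" as a command line: name --argument value ..., lists and objects as JSON in quotes. drive_tool: Moves the arm, as the interface text tells. Its arguments: {"type":"object","properties":{"increments":{"type":"array","items":{"type":"object","properties":{"claw":{"type":"number"},"dx":{"type":"number"},"dy":{"type":"number"},"dz":{"type":"number"},"wx":{"type":"number"},"wy":{"type":"number"},"wz":{"type":"number"}}}},"newtons":{"type":"number"}},"required":["increments"]}

```bash
ls; mkdir -p pics; cat > h.py <<'E'
from station import *
import numpy as np, cv2
from scipy.spatial.transform import Rotation as R_
def snap(n,f):
    p,d=read_camera(n); cv2.imwrite(f'pics/{f}.png',p[:,:,::-1]); np.save(f'pics/{f}.npy',d); return p,d
def w(c,u,v,z=None,depth=None):
    K=np.array(c["intrinsics"]);R=np.array(c["R"]);t=np.array(c["t"])
    r=np.linalg.inv(K)@np.array([u,v,1.]); o=-R.T@t; r_=R.T@r
    s=(z-o[2])/r_[2] if z is not None else depth
    return o+s*r_
E
python3 - <<'E'
from h import *
o=get_obs(); print({k:np.round(v,3) for k,v in o.items()})
for n in("side","top"):
    p,d=snap(n,n+"0"); c=calibration(n); print(n,c, d.min(),d.max(), (d>0).mean())
p,d=snap("wrist","wrist0"); print(calibration("wrist"))
a=cv2.imread("pics/top0.png");b=cv2.imread("pics/side0.png")
E
```

```text
pics
{'t': np.float64(0.0), 'q': array([-1.433,  0.478,  0.022,  1.556, -0.012,  1.109, -0.083]), 'joint_vel': array([-0.   ,  0.001, -0.002, -0.002,  0.   ,  0.002,  0.   ]), 'joint_torque': array([-2.0000e-03, -5.9641e+01,  1.6070e+00, -2.8121e+01,  1.2000e-02,
        9.0000e-03, -0.0000e+00]), 'eef_pos': array([0.164, 0.654, 0.255]), 'tool_rot': array([-0.   ,  0.123,  0.992, -0.001]), 'contact_force': array([-0.023, -0.594,  0.071]), 'torque': array([0.03 , 0.004, 0.028]), 'grasp_force': np.float64(0.0), 'gripper_width': np.float64(1.001)}
side {'intrinsics': array([[389.74507951,   0.        , 321.84348942],
       [  0.        , 389.74507951, 199.89611427],
       [  0.        ,   0.        ,   1.        ]]), 'R': array([[ 0.75715349, -0.65323524, -0.00152054],
       [-0.503196  , -0.58175819, -0.63902363],
       [ 0.41654817,  0.4846041 , -0.7691856 ]]), 't': array([-0.35837243,  0.32005219,  0.93718645])} 0.0 3.4019923 0.99603515625
top {'intrinsics': array([[511.63258106,   0.        , 318.90736188],
       [  0.        , 511.63258106, 201.52887286],
       [  0.        ,   0.        ,   1.        ]]), 'R': array([[-0.01598895, -0.99976981, -0.0143067 ],
       [-0.99501652,  0.0173181 , -0.09819476],
       [ 0.09841993,  0.01266537, -0.99506437]]), 't': array([0.04502227, 0.51581558, 1.56707874])} 0.0 2.5124652 0.995859375
{'intrinsics': array([[309.70691629,   0.        , 319.08376303],
       [  0.        , 309.70691629, 199.60705764],
       [  0.        ,   0.        ,   1.        ]]), 'mount': array([[-6.92741664e-04, -9.54131725e-01, -2.99386325e-01,
         7.58044415e-02],
       [ 9.99999730e-01, -5.87000842e-04, -4.43124284e-04,
         1.65375131e-04],
       [ 2.47058912e-04, -2.99386551e-01,  9.54131873e-01,
        -1.18823780e-01],
       [ 0.00000000e+00,  0.00000000e+00,  0.00000000e+00,
         1.00000000e+00]])}
```

View pics/top0.png

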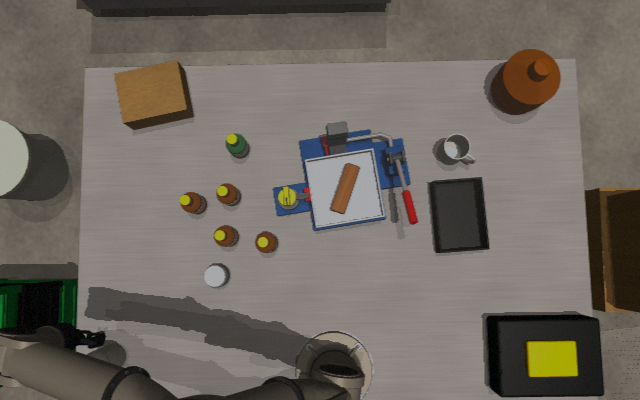

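View pics/side0.png

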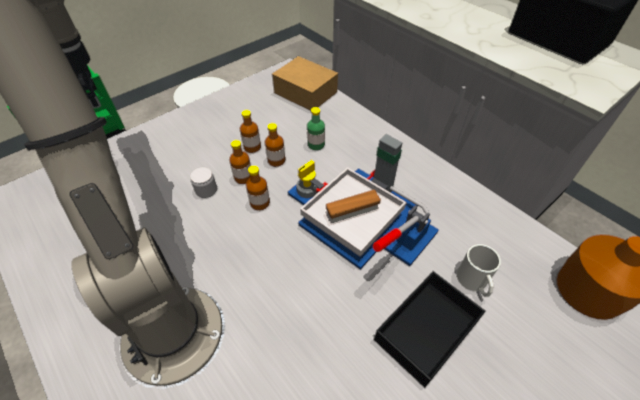

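The top view shows four amber bottles (caps near (187,202), (223,192), (221,236), (263,242)), a green bottle (233,140), the tin (215,276), the knob (288,197), the brush in the tray (345,188), the lever grip (410,207), the crate (459,215) and the jug (456,148). The side view agrees.

```bash
cat > m.py <<'E'
from h import *
def blobs(n,f,lo,hi,amin):
    p=cv2.imread(f'pics/{f}.png');d=np.load(f'pics/{f}.npy');c=calibration(n)
    m=cv2.inRange(cv2.cvtColor(p,cv2.COLOR_BGR2HSV),lo,hi)
    k,l,s,ce=cv2.connectedComponentsWithStats(m)
    for i in range(1,k):
        if s[i,4]<amin: continue
        v,u=np.nonzero(l==i); P=np.array([w(c,a,b,depth=d[b,a]) for a,b in zip(u,v)])
        if abs(np.median(P[:,2])-.12)>.2 or np.median(P[:,0])<.1: continue
        (cx,cy),sz,an=cv2.minAreaRect(np.c_[u,v].astype(np.float32))
        t=P[P[:,2]>np.percentile(P[:,2],60)]
        vv=np.linalg.svd((P-P.mean(0))[:,:2],full_matrices=False)[2][0]
        print(n,np.round(ce[i],1),s[i,4],'med',np.round(np.median(P,0),3),'zmax %.3f'%np.percentile(P[:,2],95),'topmean',np.round(t.mean(0),3),'axis %.1f'%np.degrees(np.arctan2(vv[1],vv[0])))
if __name__=="__main__":
    for nm,lo,hi,a in (('yellow',(22,150,100),(35,255,255),15),('red',(0,180,90),(6,255,255),10),('amber',(5,120,30),(18,255,200),40),('blue',(100,120,40),(130,255,255),100),('green',(45,80,20),(80,255,255),15)):
        print(nm)
        for n in('top','side'): blobs(n,n+'0',lo,hi,a)
    # tray rim
    d=np.load('pics/top0.npy');c=calibration('top')
    v,u=np.mgrid[130:250,270:430]; P=np.array([w(c,a,b,depth=d[b,a]) for a,b in zip(u.ravel(),v.ravel())])
    for lo,hi in((.052,.066),(.076,.09)):
        q=P[(P[:,2]>lo)&(P[:,2]<hi)]; print(len(q),cv2.minAreaRect(q[:,:2].astype(np.float32)), np.median(q[:,2]))
    v,u=np.mgrid[165:265,420:500]; P=np.array([w(c,a,b,depth=d[b,a]) for a,b in zip(u.ravel(),v.ravel())])
    q=P[(P[:,2]>.05)&(P[:,2]<.07)]; print('crate',len(q),cv2.minAreaRect(q[:,:2].astype(np.float32)))
E
python3 m.py
```

```text
yellow
top [231.7 138.6] 83 med [0.693 0.285 0.149] zmax 0.154 topmean [0.692 0.286 0.152] axis 176.8
top [222.  190.6] 88 med [0.54  0.314 0.149] zmax 0.154 topmean [0.539 0.314 0.152] axis -69.1
top [286.7 196. ] 239 med [0.527 0.128 0.096] zmax 0.130 topmean [0.527 0.132 0.125] axis -56.5
top [184.6 199.6] 85 med [0.516 0.422 0.149] zmax 0.153 topmean [0.518 0.421 0.152] axis 179.1
top [219.3 234.9] 94 med [0.413 0.321 0.149] zmax 0.155 topmean [0.412 0.314 0.19 ] axis 80.1
top [262.4 241.6] 93 med [0.391 0.198 0.15 ] zmax 0.155 topmean [0.391 0.198 0.153] axis -143.8
side [315.  110.2] 67 med [0.691 0.284 0.148] zmax 0.151 topmean [0.667 0.259 0.178] axis -129.4
side [245.9 113.5] 59 med [0.514 0.417 0.147] zmax 0.150 topmean [0.517 0.419 0.149] axis -108.2
side [272.  126.9] 63 med [0.538 0.308 0.147] zmax 0.151 topmean [0.519 0.28  0.181] axis -121.5
side [235.7 143.9] 74 med [0.411 0.315 0.148] zmax 0.150 topmean [0.412 0.319 0.15 ] axis -111.2
side [307.1 172.2] 278 med [0.522 0.125 0.102] zmax 0.127 topmean [0.51  0.11  0.143] axis -128.4
side [253.  170.1] 87 med [0.388 0.1
[... 3415 characters left out ...]
 0.304] axis 84.7
side [315.5 125.7] 230 med [0.681 0.274 0.095] zmax 0.126 topmean [0.685 0.279 0.11 ] axis 143.3
side [315.9 146.2] 61 med [0.674 0.264 0.014] zmax 0.023 topmean [0.673 0.269 0.02 ] axis 147.0
side [388.  156.2] 187 med [ 0.687 -0.032  0.174] zmax 0.188 topmean [ 0.688 -0.029  0.183] axis -66.6
3609 ((0.5659028887748718, -4.601478576660156e-05), (0.27833694219589233, 0.43674907088279724), 15.193656921386719) 0.05932004210616082
844 ((0.5673956871032715, -0.005131512880325317), (0.28057730197906494, 0.4574466943740845), 15.437704086303711) 0.08173440800632636
crate 574 ((0.46698230504989624, -0.391448050737381), (0.21970845758914948, 0.15362530946731567), 3.3857791423797607)
```

```bash
cat >> h.py <<'E'
def tool():
    o=get_obs(); q=np.array(o["tool_rot"]); return np.array(o["eef_pos"]),R_.from_quat(q[[1,2,3,0]])
def plan(p,yaw=None):
    """world target p of TCP, yaw: wanted world angle (deg) of tool y (mod 180), tool down. Rotation first, then shift."""
    e,r=tool(); ya=np.degrees(np.arctan2(*r.as_matrix()[[1,0],1]))
    if yaw is None: yaw=ya
    dw=(yaw-ya+90)%180-90
    a=np.radians(ya+dw); x=np.array([-np.sin(a),np.cos(a),0]); y=np.array([np.cos(a),np.sin(a),0]); x=-x*-1 if np.cross(x,y)[2]<0 else -x
    # tilt error
    fix=(r.inv()*R_.from_matrix(np.c_[x,y,[0,0,-1]])).as_rotvec(degrees=True)
    D=np.array(p)-e
    print('pose',np.round(e,4),'yaw %.1f'%ya,'| rot',np.round(fix,1),'| then shift mm',np.round([D@x*1000,D@y*1000,-D[2]*1000],1))
def wpt(u,v,z=None,pose=None):
    """wrist pixel(s) -> world on plane z"""
    c=calibration("wrist");K=c["intrinsics"];M=np.array(c["mount"]);e,r=pose or tool()
    a=np.array([(u-K[0][2])/K[0][0],(v-K[1][2])/K[1][1]]);th=np.hypot(*a)
    ray=np.r_[a/max(th,1e-9)*np.sin(th),np.cos(th)]
    d=r.apply(M[:3,:3]@ray);o=e+r.apply(M[:3,3]); return o+d*(z-o[2])/d[2]
E
python3 - <<'E'
from h import *
try: print(finger_overhang)
except Exception as ex:
    import station; print([k for k in dir(station) if k[0]!='_'])
d=np.load('pics/top0.npy');c=calibration('top')
v,u=np.mgrid[0:400,0:640];K=c["intrinsics"]
ray=np.stack([(u-K[0,2])/K[0,0],(v-K[1,2])/K[1,1],np.ones_like(u)],-1)*d[...,None]
P=(ray-c["t"])@c["R"]
for lo,hi,s in((.050,.069,(320,205)),(.050,.115,(320,205))):
    m=((P[...,2]>lo)&(P[...,2]<hi)).astype(np.uint8)
    k,l,st,ce=cv2.connectedComponentsWithStats(m,connectivity=4); i=l[s[1],s[0]]
    q=P[l==i]; print(st[i],cv2.minAreaRect(q[:,:2].astype(np.float32)))
# brush
m=((P[...,2]>.095)&(P[...,2]<.115)&(u>325)&(u<365)&(v>160)&(v<218)); q=P[m]
print('brush',m.sum(),cv2.minAreaRect(q[:,:2].astype(np.float32)),np.median(q[:,2]))
plan((.53,-.04,.32),70)
E
```

```text
0.025
[ 306  151   76   75 3516] ((0.5535953044891357, -0.04054154455661774), (0.20003768801689148, 0.20076248049736023), 8.412636756896973)
[ 288  135   97   93 5346] ((0.5784608721733093, -0.004615470767021179), (0.2727203369140625, 0.27467069029808044), 8.520164489746094)
brush 737 ((0.5491724014282227, -0.041895195841789246), (0.043935105204582214, 0.15004980564117432), 70.20162963867188) 0.10430706682098549
pose [0.1641 0.6543 0.2555] yaw 75.9 | rot [-0.1  0.   5.9] | then shift mm [-581.3 -527.3  -64.5]
```

Request:
drive_tool --increments '[{"wz": 3,"dz": -0.032,"claw": 0.075},{"wz": 2.9,"dz": -0.032},{"dx": -0.034,"dy": -0.031},{"dx": -0.034,"dy": -0.031},{"dx": -0.034,"dy": -0.031},{"dx": -0.034,"dy": -0.031},{"dx": -0.034,"dy": -0.031},{"dx": -0.034,"dy": -0.031},{"dx": -0.034,"dy": -0.031},{"dx": -0.034,"dy": -0.031},{"dx": -0.034,"dy": -0.031},{"dx": -0.034,"dy": -0.031},{"dx": -0.034,"dy": -0.031},{"dx": -0.034,"dy": -0.031},{"dx": -0.034,"dy": -0.031},{"dx": -0.034,"dy": -0.031},{"dx": -0.034,"dy": -0.031},{"dx": -0.034,"dy": -0.031},{"dx": -0.034,"dy": -0.031},{}]'

```text
schema error: expected keys claw, dx, dy, dz, wx, wy, wz
```

```bash
cat > wl.py <<'E'
from h import *
def wblob(p,pose,lo,hi,z,amin=60):
    m=cv2.inRange(cv2.cvtColor(p,cv2.COLOR_RGB2HSV),lo,hi)
    k,l,s,ce=cv2.connectedComponentsWithStats(m)
    out=[]
    for i in range(1,k):
        if s[i,4]<amin: continue
        c=max(cv2.findContours((l==i).astype(np.uint8),0,2)[0],key=len)[:,0]
        q=np.array([wpt(a,b,z,pose)[:2] for a,b in c],np.float32)
        r=cv2.minAreaRect(q); print(np.round(ce[i]),s[i,4],np.round(r[0],4),np.round(r[1],4),'%.1f'%r[2])
E
python3 - <<'E'
from wl import *
pose=tool(); p,d=snap("wrist","w1"); wblob(p,pose,(5,120,30),(18,255,220),.105,200)
wblob(p,pose,(22,150,100),(35,255,255),.127,100)
plan((.549,-.042,.12),70.2)
E
```

```text
[161. 383.] 674 [0.4099 0.3395] [0.037  0.1242] 45.7
pose [0.1642 0.6544 0.2557] yaw 75.9 | rot [-0.1  0.   5.7] | then shift mm [-598.  -524.9  135.7]
```

View pics/w1.png

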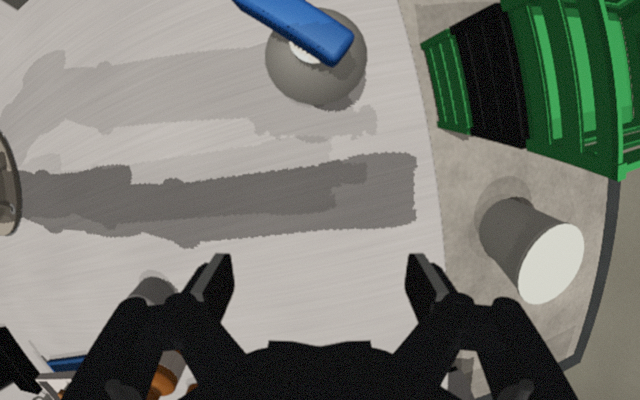

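The move was refused because every row needs all seven keys, so this picture is still from the start pose: fingers at the bottom, the grasp point at about (320,270), and bench clutter.

Request:
drive_tool --increments '[{"claw": 0.075,"dx": 0,"dy": 0,"dz": -0.032,"wx": 0,"wy": 0,"wz": 3},{"claw": 0.075,"dx": 0,"dy": 0,"dz": -0.032,"wx": 0,"wy": 0,"wz": 2.7},{"claw": 0.075,"dx": -0.034,"dy": -0.031,"dz": 0,"wx": 0,"wy": 0,"wz": 0},{"claw": 0.075,"dx": -0.034,"dy": -0.031,"dz": 0,"wx": 0,"wy": 0,"wz": 0},{"claw": 0.075,"dx": -0.034,"dy": -0.031,"dz": 0,"wx": 0,"wy": 0,"wz": 0},{"claw": 0.075,"dx": -0.034,"dy": -0.031,"dz": 0,"wx": 0,"wy": 0,"wz": 0},{"claw": 0.075,"dx": -0.034,"dy": -0.031,"dz": 0,"wx": 0,"wy": 0,"wz": 0},{"claw": 0.075,"dx": -0.034,"dy": -0.031,"dz": 0,"wx": 0,"wy": 0,"wz": 0},{"claw": 0.075,"dx": -0.034,"dy": -0.031,"dz": 0,"wx": 0,"wy": 0,"wz": 0},{"claw": 0.075,"dx": -0.034,"dy": -0.031,"dz": 0,"wx": 0,"wy": 0,"wz": 0},{"claw": 0.075,"dx": -0.034,"dy": -0.031,"dz": 0,"wx": 0,"wy": 0,"wz": 0},{"claw": 0.075,"dx": -0.034,"dy": -0.031,"dz": 0,"wx": 0,"wy": 0,"wz": 0},{"claw": 0.075,"dx": -0.034,"dy": -0.031,"dz": 0,"wx": 0,"wy": 0,"wz": 0},{"claw": 0.075,"dx": -0.034,"dy": -0.031,"dz": 0,"wx": 0,"wy": 0,"wz": 0},{"claw": 0.075,"dx": -0.034,"dy": -0.031,"dz": 0,"wx": 0,"wy": 0,"wz": 0},{"claw": 0.075,"dx": -0.034,"dy": -0.031,"dz": 0,"wx": 0,"wy": 0,"wz": 0},{"claw": 0.075,"dx": -0.034,"dy": -0.031,"dz": 0,"wx": 0,"wy": 0,"wz": 0},{"claw": 0.075,"dx": -0.034,"dy": -0.031,"dz": 0,"wx": 0,"wy": 0,"wz": 0},{"claw": 0.075,"dx": -0.034,"dy": -0.031,"dz": 0,"wx": 0,"wy": 0,"wz": 0},{"claw": 0.075,"dx": 0,"dy": 0,"dz": 0,"wx": 0,"wy": 0,"wz": 0}]'

```text
t: 2.7
eef_pos: [0.5304, -0.0406, 0.3204]
tool_rot: [0.0, 0.175, 0.985, -0.001]
contact_force: [-0.3, 0.8, 0.6]
gripper_width: 0.876
grasp_force: 0.0
```

```bash
python3 - <<'E'
from wl import *
pose=tool(); p,d=snap("wrist","w2"); wblob(p,pose,(5,120,30),(18,255,220),.105,200)
wblob(p,pose,(22,150,100),(35,255,255),.127,100)
plan((.549,-.042,.15),70.2)
E
```

```text
[463.  13.] 1172 [0.4072 0.183 ] [0.0636 0.0378] 80.8
[540.  14.] 1115 [0.4238 0.3064] [0.0848 0.044 ] 85.9
[503.  24.] 267 [0.4264 0.2338] [0.0446 0.0242] 8.5
[600.  71.] 1031 [0.5159 0.4096] [0.1047 0.0537] 80.3
[559.  95.] 1500 [0.5256 0.2995] [0.0802 0.0847] 6.9
[521.  98.] 255 [0.5215 0.2288] [0.0238 0.0444] 77.6
[323. 185.] 4509 [ 0.5483 -0.0422] [0.0413 0.1459] 70.1
[612. 224.] 1684 [0.8194 0.4353] [0.2263 0.1611] 11.0
[ 10. 261.] 604 [ 0.4866 -0.6931] [0.1023 0.246 ] 34.3
[168. 387.] 576 [ 0.8161 -0.45  ] [0.0452 0.1442] 37.0
[570.   5.] 175 [0.4175 0.3427] [0.0382 0.0168] 87.5
[627.  71.] 201 [0.5205 0.4486] [0.0402 0.0299] 69.0
[589. 102.] 311 [0.5473 0.3342] [0.0392 0.0299] 79.8
[456. 125.] 1471 [0.5254 0.1161] [0.0472 0.0568] 88.7
[586. 217.] 299 [0.7109 0.308 ] [0.046  0.0302] 58.7
pose [ 0.5298 -0.0382  0.3201] yaw 70.0 | rot [-0.  -0.  -0.2] | then shift mm [-19.4   3.  170.1]
```

View pics/w2.png

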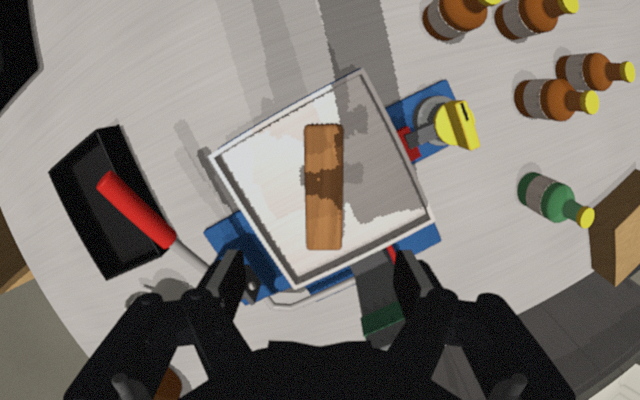

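The wrist view confirms the brush at (323,185), matching the top view to within 1 mm. I grasp it now.

Request:
drive_tool --increments '[{"claw": 0.075,"dx": -0.01,"dy": 0.001,"dz": 0.02,"wx": 0,"wy": 0,"wz": 0},{"claw": 0.075,"dx": -0.009,"dy": 0.001,"dz": 0.04,"wx": 0,"wy": 0,"wz": 0},{"claw": 0.075,"dx": 0,"dy": 0,"dz": 0.04,"wx": 0,"wy": 0,"wz": 0},{"claw": 0.075,"dx": 0,"dy": 0,"dz": 0.04,"wx": 0,"wy": 0,"wz": 0},{"claw": 0.075,"dx": 0,"dy": 0,"dz": 0.04,"wx": 0,"wy": 0,"wz": 0},{"claw": 0.075,"dx": 0,"dy": 0,"dz": 0.025,"wx": 0,"wy": 0,"wz": 0},{"claw": 0.075,"dx": 0,"dy": 0,"dz": 0.017,"wx": 0,"wy": 0,"wz": 0},{"claw": 0.075,"dx": 0,"dy": 0,"dz": 0,"wx": 0,"wy": 0,"wz": 0},{"claw": 0.03,"dx": 0,"dy": 0,"dz": 0,"wx": 0,"wy": 0,"wz": 0},{"claw": 0.03,"dx": 0,"dy": 0,"dz": 0,"wx": 0,"wy": 0,"wz": 0},{"claw": 0.03,"dx": 0,"dy": 0,"dz": 0,"wx": 0,"wy": 0,"wz": 0},{"claw": 0.03,"dx": 0,"dy": 0,"dz": 0,"wx": 0,"wy": 0,"wz": 0},{"claw": 0.03,"dx": 0,"dy": 0,"dz": 0,"wx": 0,"wy": 0,"wz": 0}]' --newtons 60

```text
t: 4.38
eef_pos: [0.5492, -0.0414, 0.0996]
tool_rot: [0.001, 0.172, 0.985, 0.0]
contact_force: [-1.8, -0.2, 6.3]
gripper_width: 0.506
grasp_force: 61.8
```

```bash
python3 - <<'E'
from h import *
plan((.467,-.391,.26),93.4); print(get_obs()['t'])
E
```

```text
pose [ 0.5492 -0.0414  0.0996] yaw 70.2 | rot [  0.    0.1 -23.2] | then shift mm [ 102.8 -344.1 -160.4]
4.375
```

Request:
drive_tool --increments '[{"claw": 0.03,"dx": 0,"dy": 0,"dz": -0.03,"wx": 0,"wy": 0,"wz": 0},{"claw": 0.03,"dx": 0,"dy": 0,"dz": -0.04,"wx": 0,"wy": 0,"wz": 0},{"claw": 0.03,"dx": 0,"dy": 0,"dz": -0.04,"wx": 0,"wy": 0,"wz": 0},{"claw": 0.03,"dx": 0,"dy": 0,"dz": -0.04,"wx": 0,"wy": 0,"wz": 0},{"claw": 0.03,"dx": 0,"dy": 0,"dz": -0.04,"wx": 0,"wy": 0,"wz": 0},{"claw": 0.03,"dx": 0,"dy": 0,"dz": 0,"wx": 0,"wy": 0,"wz": -5.8},{"claw": 0.03,"dx": 0,"dy": 0,"dz": 0,"wx": 0,"wy": 0,"wz": -5.8},{"claw": 0.03,"dx": 0,"dy": 0,"dz": 0,"wx": 0,"wy": 0,"wz": -5.8},{"claw": 0.03,"dx": 0,"dy": 0,"dz": 0,"wx": 0,"wy": 0,"wz": -5.8},{"claw": 0.03,"dx": 0.0103,"dy": -0.0344,"dz": 0,"wx": 0,"wy": 0,"wz": 0},{"claw": 0.03,"dx": 0.0103,"dy": -0.0344,"dz": 0,"wx": 0,"wy": 0,"wz": 0},{"claw": 0.03,"dx": 0.0103,"dy": -0.0344,"dz": 0,"wx": 0,"wy": 0,"wz": 0},{"claw": 0.03,"dx": 0.0103,"dy": -0.0344,"dz": 0,"wx": 0,"wy": 0,"wz": 0},{"claw": 0.03,"dx": 0.0103,"dy": -0.0344,"dz": 0,"wx": 0,"wy": 0,"wz": 0},{"claw": 0.03,"dx": 0.0103,"dy": -0.0344,"dz": 0,"wx": 0,"wy": 0,"wz": 0},{"claw": 0.03,"dx": 0.0103,"dy": -0.0344,"dz": 0,"wx": 0,"wy": 0,"wz": 0},{"claw": 0.03,"dx": 0.0103,"dy": -0.0344,"dz": 0,"wx": 0,"wy": 0,"wz": 0},{"claw": 0.03,"dx": 0.0103,"dy": -0.0344,"dz": 0,"wx": 0,"wy": 0,"wz": 0},{"claw": 0.03,"dx": 0.0103,"dy": -0.0344,"dz": 0,"wx": 0,"wy": 0,"wz": 0},{"claw": 0.03,"dx": 0,"dy": 0,"dz": 0,"wx": 0,"wy": 0,"wz": 0}]'

```text
t: 6.88
eef_pos: [0.4638, -0.394, 0.2887]
tool_rot: [-0.0, -0.027, 1.0, -0.001]
contact_force: [0.1, 0.6, -1.1]
gripper_width: 0.505
grasp_force: 61.5
```

```bash
python3 - <<'E'
from wl import *
plan((.467,-.391,.052),93.4); o=get_obs(); print(o['t'],o['grasp_force'],o['gripper_width'])
pose=tool(); p,d=snap("wrist","w3"); wblob(p,pose,(5,120,30),(18,255,220),pose[0][2]+.006,200)
E
```

```text
pose [ 0.4638 -0.394   0.2887] yaw 93.1 | rot [-0.1 -0.  -0.3] | then shift mm [ -3.4   2.9 236.7]
6.875 61.48465633392334 0.5050954616770112
[61. 98.] 1890 [ 0.3806 -0.5207] [0.0794 0.0216] 0.4
[ 21. 103.] 2790 [ 0.3779 -0.5579] [0.0546 0.0873] 86.1
[319. 222.] 23930 [ 0.4447 -0.3953] [0.1084 0.0431] 2.9
[621. 156.] 249 [ 0.3897 -0.2321] [0.014  0.0164] 89.0
[618. 343.] 629 [ 0.5413 -0.1234] [0.1038 0.045 ] 57.1
[204. 370.] 1140 [ 0.5373 -0.4608] [0.0131 0.076 ] 55.1
```

Request:
drive_tool --increments '[{"claw": 0.03,"dx": -0.003,"dy": 0.003,"dz": 0.04,"wx": 0,"wy": 0,"wz": 0},{"claw": 0.03,"dx": 0,"dy": 0,"dz": 0.04,"wx": 0,"wy": 0,"wz": 0},{"claw": 0.03,"dx": 0,"dy": 0,"dz": 0.04,"wx": 0,"wy": 0,"wz": 0},{"claw": 0.03,"dx": 0,"dy": 0,"dz": 0.04,"wx": 0,"wy": 0,"wz": 0},{"claw": 0.03,"dx": 0,"dy": 0,"dz": 0.04,"wx": 0,"wy": 0,"wz": 0},{"claw": 0.03,"dx": 0,"dy": 0,"dz": 0.025,"wx": 0,"wy": 0,"wz": 0},{"claw": 0.03,"dx": 0,"dy": 0,"dz": 0.012,"wx": 0,"wy": 0,"wz": 0},{"claw": 0.03,"dx": 0,"dy": 0,"dz": 0,"wx": 0,"wy": 0,"wz": 0},{"claw": 0.06,"dx": 0,"dy": 0,"dz": 0,"wx": 0,"wy": 0,"wz": 0},{"claw": 0.06,"dx": 0,"dy": 0,"dz": 0,"wx": 0,"wy": 0,"wz": 0},{"claw": 0.06,"dx": 0,"dy": 0,"dz": 0,"wx": 0,"wy": 0,"wz": 0},{"claw": 0.06,"dx": 0,"dy": 0,"dz": -0.03,"wx": 0,"wy": 0,"wz": 0},{"claw": 0.06,"dx": 0,"dy": 0,"dz": -0.04,"wx": 0,"wy": 0,"wz": 0},{"claw": 0.06,"dx": 0,"dy": 0,"dz": -0.05,"wx": 0,"wy": 0,"wz": 0},{"claw": 0.06,"dx": 0,"dy": 0,"dz": -0.05,"wx": 0,"wy": 0,"wz": 0},{"claw": 0.06,"dx": 0,"dy": 0,"dz": -0.05,"wx": 0,"wy": 0,"wz": 0},{"claw": 0.06,"dx": 0,"dy": 0,"dz": -0.05,"wx": 0,"wy": 0,"wz": 0},{"claw": 0.06,"dx": 0,"dy": 0,"dz": -0.02,"wx": 0,"wy": 0,"wz": 0},{"claw": 0.06,"dx": 0,"dy": 0,"dz": 0,"wx": 0,"wy": 0,"wz": 0}]'

```text
t: 9.3
eef_pos: [0.4692, -0.3883, 0.3431]
tool_rot: [0.002, -0.03, 1.0, -0.001]
contact_force: [0.3, 0.8, -0.8]
gripper_width: 0.697
grasp_force: 0.0
```

```bash
python3 - <<'E'
from wl import *
pose=tool(); p,d=snap("wrist","w4"); wblob(p,pose,(5,120,30),(18,255,220),.051,300)
snap("top","top1"); import m; m.blobs('top','top1',(22,150,100),(35,255,255),15); m.blobs('top','top1',(5,120,30),(18,255,200),300)
plan((.391,.196,.36),70); o=get_obs(); print(o['t'],o['q'])
E
```

```text
[75. 96.] 2300 [ 0.3645 -0.8012] [0.2651 0.0881] 0.0
[28. 99.] 3714 [ 0.3473 -0.9546] [0.2386 0.3132] 87.9
[320. 160.] 3481 [ 0.4704 -0.3871] [0.1483 0.0447] 3.4
[630. 158.] 582 [0.4006 0.2479] [0.0768 0.0924] 9.3
[613. 324.] 772 [0.8367 0.4865] [0.296  0.2201] 58.1
[194. 371.] 1762 [ 0.9441 -0.636 ] [0.0712 0.2984] 58.3
top [231.7 138.6] 86 med [0.692 0.285 0.149] zmax 0.155 topmean [0.693 0.286 0.153] axis 172.6
top [222.2 190.6] 91 med [0.54  0.313 0.149] zmax 0.155 topmean [0.54  0.315 0.153] axis 155.0
top [286.7 196. ] 239 med [0.527 0.128 0.095] zmax 0.130 topmean [0.525 0.131 0.141] axis -145.8
top [184.7 199.6] 85 med [0.516 0.421 0.149] zmax 0.155 topmean [0.507 0.396 0.238] axis -111.1
top [219.4 235. ] 96 med [0.413 0.321 0.149] zmax 0.155 topmean [0.413 0.322 0.153] axis 140.2
top [262.5 241.7] 95 med [0.391 0.198 0.149] zmax 0.156 topmean [0.39  0.194 0.191] axis 79.9
top [528.6  78.9] 2892 med [ 0.851 -0.58   0.145] zmax 0.209 topmean [ 0.855 -0.583  0.188] axis 129.4
top [151.7  92.7] 3577 med [0.856 0.545 0.089] zmax 0.095 topmean [0.853 0.544 0.102] axis 77.4
top [457.8 214.2] 718 med [ 0.468 -0.386  0.05 ] zmax 0.056 topmean [ 0.469 -0.383  0.059] axis -178.7
pose [ 0.4684 -0.3873  0.3404] yaw 93.4 | rot [ 0.  -0.1 23.4] | then shift mm [272.3 521.6 -19.6]
9.4 [ 0.06522344  0.34931602  0.69428497  1.65376404 -0.23504036  1.22510976
  2.44075701]
```

The brush lies in the crate with its top at 51 mm. Next is the bottle at (0.540, 0.313).

Request:
drive_tool --increments '[{"claw": 0.06,"dx": 0,"dy": 0,"dz": -0.02,"wx": 0,"wy": 0,"wz": -5},{"claw": 0.06,"dx": -0.0102,"dy": 0.04,"dz": 0,"wx": 0,"wy": 0,"wz": 0},{"claw": 0.06,"dx": -0.0102,"dy": 0.04,"dz": 0,"wx": 0,"wy": 0,"wz": 0},{"claw": 0.06,"dx": -0.0102,"dy": 0.04,"dz": 0,"wx": 0,"wy": 0,"wz": 0},{"claw": 0.06,"dx": -0.0102,"dy": 0.04,"dz": 0,"wx": 0,"wy": 0,"wz": 0},{"claw": 0.06,"dx": -0.0102,"dy": 0.04,"dz": 0,"wx": 0,"wy": 0,"wz": 0},{"claw": 0.06,"dx": -0.0102,"dy": 0.04,"dz": 0,"wx": 0,"wy": 0,"wz": 0},{"claw": 0.06,"dx": -0.0102,"dy": 0.04,"dz": 0,"wx": 0,"wy": 0,"wz": 0},{"claw": 0.06,"dx": -0.0102,"dy": 0.04,"dz": 0,"wx": 0,"wy": 0,"wz": 0},{"claw": 0.06,"dx": -0.0102,"dy": 0.04,"dz": 0,"wx": 0,"wy": 0,"wz": 0},{"claw": 0.06,"dx": -0.0102,"dy": 0.04,"dz": 0,"wx": 0,"wy": 0,"wz": 0},{"claw": 0.06,"dx": -0.0102,"dy": 0.04,"dz": 0,"wx": 0,"wy": 0,"wz": 0},{"claw": 0.06,"dx": -0.0102,"dy": 0.04,"dz": 0,"wx": 0,"wy": 0,"wz": 0},{"claw": 0.06,"dx": -0.0102,"dy": 0.04,"dz": 0,"wx": 0,"wy": 0,"wz": 0},{"claw": 0.06,"dx": -0.0102,"dy": 0.04,"dz": 0,"wx": 0,"wy": 0,"wz": 0},{"claw": 0.06,"dx": -0.0102,"dy": 0.04,"dz": 0,"wx": 0,"wy": 0,"wz": 0},{"claw": 0.06,"dx": -0.0102,"dy": 0.04,"dz": 0,"wx": 0,"wy": 0,"wz": 0},{"claw": 0.06,"dx": -0.0102,"dy": 0.04,"dz": 0,"wx": 0,"wy": 0,"wz": 0},{"claw": 0.06,"dx": 0,"dy": 0,"dz": 0,"wx": 0,"wy": 0,"wz": 0}]'

```text
t: 11.78
eef_pos: [0.539, 0.3145, 0.3584]
tool_rot: [-0.002, -0.076, 0.997, -0.0]
contact_force: [-0.1, -0.1, -0.1]
gripper_width: 0.703
grasp_force: 0.0
```

```bash
python3 - <<'E'
from wl import *
pose=tool(); p,d=snap("wrist","w5"); wblob(p,pose,(22,150,100),(35,255,255),.15,100)
plan((.540,.313,.13),98.4); print(get_obs()['q'])
E
```

```text
[232.  31.] 186 [0.3935 0.1995] [0.0294 0.028 ] 9.6
[344.  63.] 560 [0.4141 0.3221] [0.0282 0.0293] 10.0
[174. 143.] 431 [0.5234 0.1432] [0.0511 0.0146] 4.0
[194. 141.] 285 [0.5172 0.1718] [0.041  0.0175] 4.5
[417. 173.] 514 [0.5168 0.4216] [0.029  0.0287] 12.7
[319. 178.] 570 [0.5412 0.3138] [0.0279 0.0294] 8.7
[280. 291.] 354 [0.6925 0.2874] [0.0275 0.0296] 74.6
pose [0.5397 0.3117 0.3588] yaw 98.6 | rot [-0.1 -0.2  0.2] | then shift mm [ -0.5   1.2 228.8]
[-0.83557916  0.32223222  0.2796934   1.56875115 -0.09159428  1.26742903
  1.17892495]
```

View pics/w5.png

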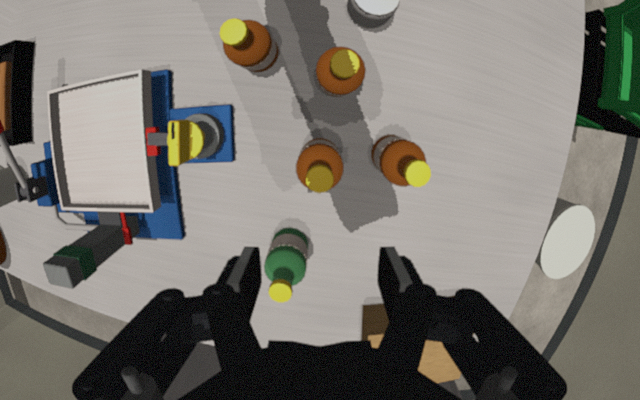

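All caps are seen, with the target cap at (319,178); wrist and top views agree to within 2 mm. Descend and grip.

Request:
drive_tool --increments '[{"claw": 0.06,"dx": -0.001,"dy": 0.001,"dz": 0.03,"wx": 0,"wy": 0,"wz": 0},{"claw": 0.06,"dx": 0,"dy": 0,"dz": 0.05,"wx": 0,"wy": 0,"wz": 0},{"claw": 0.06,"dx": 0,"dy": 0,"dz": 0.05,"wx": 0,"wy": 0,"wz": 0},{"claw": 0.06,"dx": 0,"dy": 0,"dz": 0.04,"wx": 0,"wy": 0,"wz": 0},{"claw": 0.06,"dx": 0,"dy": 0,"dz": 0.03,"wx": 0,"wy": 0,"wz": 0},{"claw": 0.06,"dx": 0,"dy": 0,"dz": 0.02,"wx": 0,"wy": 0,"wz": 0},{"claw": 0.06,"dx": 0,"dy": 0,"dz": 0.008,"wx": 0,"wy": 0,"wz": 0},{"claw": 0.06,"dx": 0,"dy": 0,"dz": 0,"wx": 0,"wy": 0,"wz": 0},{"claw": 0.015,"dx": 0,"dy": 0,"dz": 0,"wx": 0,"wy": 0,"wz": 0},{"claw": 0.015,"dx": 0,"dy": 0,"dz": 0,"wx": 0,"wy": 0,"wz": 0},{"claw": 0.015,"dx": 0,"dy": 0,"dz": 0,"wx": 0,"wy": 0,"wz": 0},{"claw": 0.015,"dx": 0,"dy": 0,"dz": 0,"wx": 0,"wy": 0,"wz": 0},{"claw": 0.015,"dx": 0,"dy": 0,"dz": -0.02,"wx": 0,"wy": 0,"wz": 0},{"claw": 0.015,"dx": 0,"dy": 0,"dz": -0.04,"wx": 0,"wy": 0,"wz": 0},{"claw": 0.015,"dx": 0,"dy": 0,"dz": -0.045,"wx": 0,"wy": 0,"wz": 0},{"claw": 0.015,"dx": 0,"dy": 0,"dz": -0.045,"wx": 0,"wy": 0,"wz": 0},{"claw": 0.015,"dx": 0,"dy": 0,"dz": -0.045,"wx": 0,"wy": 0,"wz": 0},{"claw": 0.015,"dx": 0,"dy": 0,"dz": -0.04,"wx": 0,"wy": 0,"wz": 0},{"claw": 0.015,"dx": 0,"dy": 0,"dz": 0,"wx": 0,"wy": 0,"wz": 0}]' --newtons 60

```text
t: 14.2
eef_pos: [0.5429, 0.3113, 0.3723]
tool_rot: [0.003, -0.073, 0.997, 0.002]
contact_force: [0.0, -1.5, -3.2]
gripper_width: 0.316
grasp_force: 59.6
```

```bash
python3 - <<'E'
from h import *
plan((.6046,-.0784,.194),98.4); print(get_obs()['q'])
E
```

```text
pose [0.5429 0.3113 0.3723] yaw 98.4 | rot [ 0.2  0.3 -0. ] | then shift mm [  -4.2 -394.5  178.3]
[-0.83824276  0.31407513  0.28761318  1.55037288 -0.09163206  1.28417571
  1.17817962]
```

Request:
drive_tool --increments '[{"claw": 0.015,"dx": -0.0004,"dy": -0.03,"dz": 0,"wx": 0,"wy": 0,"wz": 0},{"claw": 0.015,"dx": -0.0004,"dy": -0.04,"dz": 0,"wx": 0,"wy": 0,"wz": 0},{"claw": 0.015,"dx": -0.0004,"dy": -0.04,"dz": 0,"wx": 0,"wy": 0,"wz": 0},{"claw": 0.015,"dx": -0.0004,"dy": -0.04,"dz": 0,"wx": 0,"wy": 0,"wz": 0},{"claw": 0.015,"dx": -0.0004,"dy": -0.04,"dz": 0,"wx": 0,"wy": 0,"wz": 0},{"claw": 0.015,"dx": -0.0004,"dy": -0.04,"dz": 0,"wx": 0,"wy": 0,"wz": 0},{"claw": 0.015,"dx": -0.0004,"dy": -0.04,"dz": 0,"wx": 0,"wy": 0,"wz": 0},{"claw": 0.015,"dx": -0.0004,"dy": -0.04,"dz": 0,"wx": 0,"wy": 0,"wz": 0},{"claw": 0.015,"dx": -0.0004,"dy": -0.04,"dz": 0,"wx": 0,"wy": 0,"wz": 0},{"claw": 0.015,"dx": -0.0004,"dy": -0.03,"dz": 0,"wx": 0,"wy": 0,"wz": 0},{"claw": 0.015,"dx": 0,"dy": -0.014,"dz": 0,"wx": 0,"wy": 0,"wz": 0},{"claw": 0.015,"dx": 0,"dy": 0,"dz": 0,"wx": 0,"wy": 0,"wz": 0},{"claw": 0.015,"dx": 0,"dy": 0,"dz": 0.04,"wx": 0,"wy": 0,"wz": 0},{"claw": 0.015,"dx": 0,"dy": 0,"dz": 0.04,"wx": 0,"wy": 0,"wz": 0},{"claw": 0.015,"dx": 0,"dy": 0,"dz": 0.04,"wx": 0,"wy": 0,"wz": 0},{"claw": 0.015,"dx": 0,"dy": 0,"dz": 0.03,"wx": 0,"wy": 0,"wz": 0},{"claw": 0.015,"dx": 0,"dy": 0,"dz": 0.013,"wx": 0,"wy": 0,"wz": 0},{"claw": 0.015,"dx": 0,"dy": 0,"dz": 0,"wx": 0,"wy": 0,"wz": 0}]'

```text
t: 16.45
eef_pos: [0.6031, -0.0764, 0.2048]
tool_rot: [-0.001, -0.074, 0.997, 0.0]
contact_force: [1.0, -0.6, -2.4]
gripper_width: 0.313
grasp_force: 59.6
```

```bash
python3 - <<'E'
from h import *
plan((.6046,-.0784,.194),98.4); o=get_obs();print(o['grasp_force'],o['gripper_width'],o['contact_force'])
p,d=snap("side","s1")
cv2.imwrite('pics/s1c.png',cv2.resize(p[100:290,220:480,::-1],None,fx=3,fy=3))
E
```

```text
pose [ 0.6031 -0.0764  0.2048] yaw 98.5 | rot [ 0.  -0.1  0.1] | then shift mm [-1.2 -2.2 10.8]
59.60378408432007 0.31332494165576824 [ 0.96395298 -0.55043749 -2.4240845 ]
```

View pics/s1c.png

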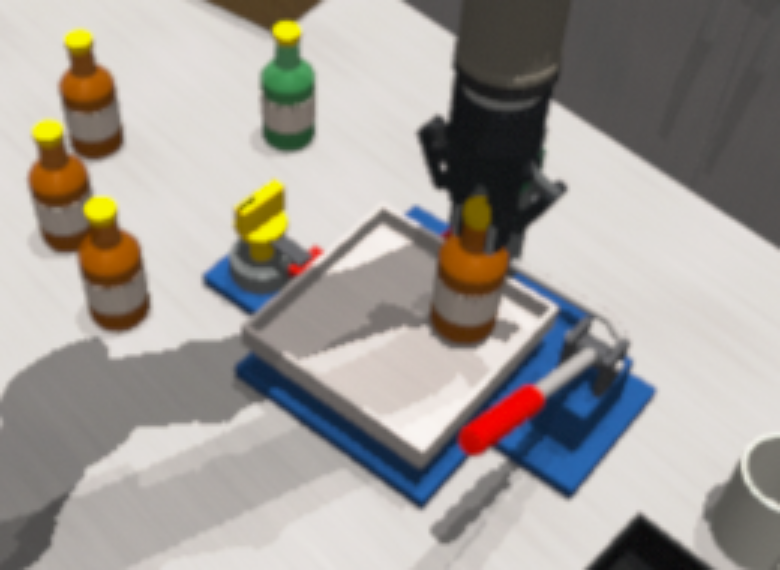

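The bottle hangs upright just above the tray floor in the far-right slot. Set it down and release.

Request:
drive_tool --increments '[{"claw": 0.015,"dx": -0.001,"dy": -0.002,"dz": 0.006,"wx": 0,"wy": 0,"wz": 0},{"claw": 0.015,"dx": 0,"dy": 0,"dz": 0.005,"wx": 0,"wy": 0,"wz": 0},{"claw": 0.015,"dx": 0,"dy": 0,"dz": 0.002,"wx": 0,"wy": 0,"wz": 0},{"claw": 0.015,"dx": 0,"dy": 0,"dz": 0,"wx": 0,"wy": 0,"wz": 0},{"claw": 0.052,"dx": 0,"dy": 0,"dz": 0,"wx": 0,"wy": 0,"wz": 0},{"claw": 0.052,"dx": 0,"dy": 0,"dz": 0,"wx": 0,"wy": 0,"wz": 0},{"claw": 0.052,"dx": 0,"dy": 0,"dz": 0,"wx": 0,"wy": 0,"wz": 0},{"claw": 0.052,"dx": 0,"dy": 0,"dz": -0.02,"wx": 0,"wy": 0,"wz": 0},{"claw": 0.052,"dx": 0,"dy": 0,"dz": -0.04,"wx": 0,"wy": 0,"wz": 0},{"claw": 0.052,"dx": 0,"dy": 0,"dz": -0.045,"wx": 0,"wy": 0,"wz": 0},{"claw": 0.052,"dx": 0,"dy": 0,"dz": -0.045,"wx": 0,"wy": 0,"wz": 0},{"claw": 0.06,"dx": 0.0011,"dy": 0.03,"dz": -0.02,"wx": 0,"wy": 0,"wz": 0},{"claw": 0.06,"dx": 0.0011,"dy": 0.04,"dz": 0,"wx": 0,"wy": 0,"wz": 0},{"claw": 0.06,"dx": 0.0011,"dy": 0.04,"dz": 0,"wx": 0,"wy": 0,"wz": 0},{"claw": 0.06,"dx": 0.0011,"dy": 0.04,"dz": 0,"wx": 0,"wy": 0,"wz": 0},{"claw": 0.06,"dx": 0.0011,"dy": 0.04,"dz": 0,"wx": 0,"wy": 0,"wz": 0},{"claw": 0.06,"dx": 0.0011,"dy": 0.04,"dz": 0,"wx": 0,"wy": 0,"wz": 0},{"claw": 0.06,"dx": 0.0011,"dy": 0.04,"dz": 0,"wx": 0,"wy": 0,"wz": 0},{"claw": 0.06,"dx": 0.0011,"dy": 0.03,"dz": 0,"wx": 0,"wy": 0,"wz": 0},{"claw": 0.06,"dx": 0,"dy": 0,"dz": 0,"wx": 0,"wy": 0,"wz": 0}]'

```text
t: 19.0
eef_pos: [0.5509, 0.2191, 0.3618]
tool_rot: [-0.0, -0.076, 0.997, 0.0]
contact_force: [-1.2, -1.3, 0.2]
gripper_width: 0.704
grasp_force: 0.0
```

```bash
python3 - <<'E'
from wl import *
import m
pose=tool(); p,d=snap("wrist","w6"); wblob(p,pose,(22,150,100),(35,255,255),.15,100)
snap("top","top2"); m.blobs('top','top2',(22,150,100),(35,255,255),15)
plan((.5165,.421,.13),98.4)
E
```

```text
[322.  29.] 577 [0.3933 0.1986] [0.0284 0.0283] 8.9
[431.  71.] 438 [0.4146 0.3201] [0.0298 0.0291] 57.9
[248. 141.] 378 [0.5237 0.1369] [0.05   0.0161] 4.6
[265. 139.] 207 [0.5192 0.1577] [0.0407 0.0169] 3.6
[487. 175.] 398 [0.5173 0.4204] [0.0299 0.0296] 16.4
[ 66. 198.] 304 [ 0.6324 -0.1424] [0.0353 0.0394] 24.7
[354. 290.] 357 [0.6915 0.2864] [0.0319 0.0272] 10.9
top [359.1 163.2] 100 med [ 0.603 -0.079  0.209] zmax 0.214 topmean [ 0.595 -0.075  0.247] axis 158.1
top [286.5 196. ] 247 med [0.527 0.128 0.096] zmax 0.130 topmean [0.525 0.131 0.141] axis -145.5
top [184.7 199.5] 86 med [0.517 0.422 0.149] zmax 0.154 topmean [0.515 0.419 0.152] axis -108.7
top [218.4 235.2] 74 med [0.41  0.324 0.149] zmax 0.726 topmean [0.408 0.298 0.268] axis 81.2
pose [0.552  0.2154 0.3621] yaw 98.4 | rot [-0. -0.  0.] | then shift mm [  5.1 208.6 232.1]
```

Request:
drive_tool --increments '[{"claw": 0.06,"dx": 0.001,"dy": 0.03,"dz": 0,"wx": 0,"wy": 0,"wz": 0},{"claw": 0.06,"dx": 0.001,"dy": 0.045,"dz": 0,"wx": 0,"wy": 0,"wz": 0},{"claw": 0.06,"dx": 0.001,"dy": 0.045,"dz": 0,"wx": 0,"wy": 0,"wz": 0},{"claw": 0.06,"dx": 0.001,"dy": 0.045,"dz": 0,"wx": 0,"wy": 0,"wz": 0},{"claw": 0.06,"dx": 0.001,"dy": 0.03,"dz": 0,"wx": 0,"wy": 0,"wz": 0},{"claw": 0.06,"dx": 0,"dy": 0.012,"dz": 0.03,"wx": 0,"wy": 0,"wz": 0},{"claw": 0.06,"dx": 0,"dy": 0,"dz": 0.045,"wx": 0,"wy": 0,"wz": 0},{"claw": 0.06,"dx": 0,"dy": 0,"dz": 0.045,"wx": 0,"wy": 0,"wz": 0},{"claw": 0.06,"dx": 0,"dy": 0,"dz": 0.045,"wx": 0,"wy": 0,"wz": 0},{"claw": 0.06,"dx": 0,"dy": 0,"dz": 0.035,"wx": 0,"wy": 0,"wz": 0},{"claw": 0.06,"dx": 0,"dy": 0,"dz": 0.02,"wx": 0,"wy": 0,"wz": 0},{"claw": 0.06,"dx": 0,"dy": 0,"dz": 0.012,"wx": 0,"wy": 0,"wz": 0},{"claw": 0.06,"dx": 0,"dy": 0,"dz": 0,"wx": 0,"wy": 0,"wz": 0},{"claw": 0.015,"dx": 0,"dy": 0,"dz": 0,"wx": 0,"wy": 0,"wz": 0},{"claw": 0.015,"dx": 0,"dy": 0,"dz": 0,"wx": 0,"wy": 0,"wz": 0},{"claw": 0.015,"dx": 0,"dy": 0,"dz": 0,"wx": 0,"wy": 0,"wz": 0},{"claw": 0.015,"dx": 0,"dy": 0,"dz": 0,"wx": 0,"wy": 0,"wz": 0}]'

```text
t: 21.22
eef_pos: [0.5172, 0.4212, 0.1317]
tool_rot: [0.001, -0.074, 0.997, 0.001]
contact_force: [-0.4, 1.3, 5.6]
gripper_width: 0.31
grasp_force: 59.2
```

```bash
python3 - <<'E'
from h import *
plan((.5914,.0106,.205),98.4); print(get_obs()['q'])
E
```

```text
pose [0.5172 0.4212 0.1317] yaw 98.4 | rot [0.1 0.1 0. ] | then shift mm [ -13.4 -417.1  -73.3]
[-0.92289604  0.59745855  0.20749667  1.69057589 -0.15343616  0.86642398
  1.06706923]
```

Request:
drive_tool --increments '[{"claw": 0.015,"dx": 0,"dy": 0,"dz": -0.02,"wx": 0,"wy": 0,"wz": 0},{"claw": 0.015,"dx": 0,"dy": 0,"dz": -0.04,"wx": 0,"wy": 0,"wz": 0},{"claw": 0.015,"dx": 0,"dy": 0,"dz": -0.045,"wx": 0,"wy": 0,"wz": 0},{"claw": 0.015,"dx": 0,"dy": 0,"dz": -0.045,"wx": 0,"wy": 0,"wz": 0},{"claw": 0.015,"dx": 0,"dy": 0,"dz": -0.045,"wx": 0,"wy": 0,"wz": 0},{"claw": 0.015,"dx": 0,"dy": 0,"dz": -0.045,"wx": 0,"wy": 0,"wz": 0},{"claw": 0.015,"dx": -0.0012,"dy": -0.03,"dz": 0,"wx": 0,"wy": 0,"wz": 0},{"claw": 0.015,"dx": -0.0012,"dy": -0.04,"dz": 0,"wx": 0,"wy": 0,"wz": 0},{"claw": 0.015,"dx": -0.0012,"dy": -0.04,"dz": 0,"wx": 0,"wy": 0,"wz": 0},{"claw": 0.015,"dx": -0.0012,"dy": -0.04,"dz": 0,"wx": 0,"wy": 0,"wz": 0},{"claw": 0.015,"dx": -0.0012,"dy": -0.04,"dz": 0,"wx": 0,"wy": 0,"wz": 0},{"claw": 0.015,"dx": -0.0012,"dy": -0.04,"dz": 0,"wx": 0,"wy": 0,"wz": 0},{"claw": 0.015,"dx": -0.0012,"dy": -0.04,"dz": 0,"wx": 0,"wy": 0,"wz": 0},{"claw": 0.015,"dx": -0.0012,"dy": -0.04,"dz": 0,"wx": 0,"wy": 0,"wz": 0},{"claw": 0.015,"dx": -0.0012,"dy": -0.04,"dz": 0,"wx": 0,"wy": 0,"wz": 0},{"claw": 0.015,"dx": -0.0012,"dy": -0.04,"dz": 0,"wx": 0,"wy": 0,"wz": 0},{"claw": 0.015,"dx": -0.0012,"dy": -0.027,"dz": 0,"wx": 0,"wy": 0,"wz": 0},{"claw": 0.015,"dx": 0,"dy": 0,"dz": 0,"wx": 0,"wy": 0,"wz": 0}]'

```text
t: 23.48
eef_pos: [0.5901, 0.0055, 0.3707]
tool_rot: [-0.0, -0.07, 0.998, -0.001]
contact_force: [1.0, 0.3, -4.0]
gripper_width: 0.316
grasp_force: 59.5
```

```bash
python3 - <<'E'
from h import *
plan((.5914,.0106,.193),98.4); o=get_obs();print(o['grasp_force'],o['gripper_width'])
c=calibration('wrist'); p,d=snap('wrist','w7')
E
```

```text
pose [0.5901 0.0055 0.3707] yaw 98.1 | rot [-0.1 -0.1 -0.3] | then shift mm [ -2.1   4.9 177.7]
59.488677978515625 0.3155009225200955
```

Request:
drive_tool --increments '[{"claw": 0.015,"dx": -0.001,"dy": 0.003,"dz": 0.03,"wx": 0,"wy": 0,"wz": 0},{"claw": 0.015,"dx": 0,"dy": 0,"dz": 0.04,"wx": 0,"wy": 0,"wz": 0},{"claw": 0.015,"dx": 0,"dy": 0,"dz": 0.04,"wx": 0,"wy": 0,"wz": 0},{"claw": 0.015,"dx": 0,"dy": 0,"dz": 0.03,"wx": 0,"wy": 0,"wz": 0},{"claw": 0.015,"dx": 0,"dy": 0,"dz": 0.02,"wx": 0,"wy": 0,"wz": 0},{"claw": 0.015,"dx": 0,"dy": 0,"dz": 0.008,"wx": 0,"wy": 0,"wz": 0},{"claw": 0.015,"dx": 0,"dy": 0,"dz": 0,"wx": 0,"wy": 0,"wz": 0}]'

```text
t: 24.4
eef_pos: [0.5912, 0.0133, 0.2023]
tool_rot: [-0.0, -0.074, 0.997, 0.0]
contact_force: [0.4, -0.7, -3.0]
gripper_width: 0.314
grasp_force: 59.6
```

```bash
python3 - <<'E'
from h import *
import m
plan((.5914,.0106,.193),98.4); o=get_obs();print(o['grasp_force'],o['gripper_width'],o['contact_force'])
snap("side","s2"); m.blobs('side','s2',(5,120,30),(18,255,200),40)
E
```

```text
pose [0.5912 0.0133 0.2023] yaw 98.5 | rot [ 0.  -0.   0.1] | then shift mm [ 0.2 -2.7  9.3]
59.57507014274597 0.3142645025634568 [ 0.36920971 -0.73275791 -2.95452774]
side [305.4  91. ] 1135 med [0.795 0.47  0.05 ] zmax 0.086 topmean [0.819 0.493 0.078] axis -62.6
side [238.9 159.1] 292 med [0.404 0.306 0.095] zmax 0.125 topmean [0.404 0.305 0.117] axis 65.6
side [350.3 171. ] 332 med [0.577 0.001 0.165] zmax 0.196 topmean [0.579 0.008 0.18 ] axis 130.3
side [253.9 184.3] 393 med [0.385 0.186 0.093] zmax 0.124 topmean [0.384 0.185 0.114] axis 75.0
side [378.2 189.7] 402 med [ 0.591 -0.09   0.156] zmax 0.184 topmean [ 0.592 -0.087  0.175] axis -145.6
side [348.7 193.1] 103 med [ 0.569 -0.006  0.084] zmax 0.096 topmean [ 0.557 -0.014  0.112] axis 43.1
side [260.1 205.9] 78 med [0.378 0.172 0.015] zmax 0.024 topmean [0.377 0.176 0.021] axis 156.5
side [373.9 212. ] 87 med [ 0.578 -0.096  0.075] zmax 0.085 topmean [ 0.58  -0.091  0.082] axis -53.1
side [602.3 276.1] 5551 med [ 0.812 -0.589  0.132] zmax 0.199 topmean [ 0.834 -0.587  0.171] axis -177.1
side [429.8 319.9] 835 med [ 0.473 -0.393  0.05 ] zmax 0.053 topmean [ 0.475 -0.386  0.057] axis -174.8
```

Request:
drive_tool --increments '[{"claw": 0.015,"dx": 0,"dy": -0.001,"dz": 0.005,"wx": 0,"wy": 0,"wz": 0},{"claw": 0.015,"dx": 0,"dy": 0,"dz": 0.004,"wx": 0,"wy": 0,"wz": 0},{"claw": 0.015,"dx": 0,"dy": 0,"dz": 0.001,"wx": 0,"wy": 0,"wz": 0},{"claw": 0.015,"dx": 0,"dy": 0,"dz": 0,"wx": 0,"wy": 0,"wz": 0},{"claw": 0.052,"dx": 0,"dy": 0,"dz": 0,"wx": 0,"wy": 0,"wz": 0},{"claw": 0.052,"dx": 0,"dy": 0,"dz": 0,"wx": 0,"wy": 0,"wz": 0},{"claw": 0.052,"dx": 0,"dy": 0,"dz": 0,"wx": 0,"wy": 0,"wz": 0},{"claw": 0.052,"dx": 0,"dy": 0,"dz": -0.02,"wx": 0,"wy": 0,"wz": 0},{"claw": 0.052,"dx": 0,"dy": 0,"dz": -0.04,"wx": 0,"wy": 0,"wz": 0},{"claw": 0.052,"dx": 0,"dy": 0,"dz": -0.045,"wx": 0,"wy": 0,"wz": 0},{"claw": 0.052,"dx": 0,"dy": 0,"dz": -0.045,"wx": 0,"wy": 0,"wz": 0},{"claw": 0.06,"dx": 0.0145,"dy": 0.037,"dz": -0.02,"wx": 0,"wy": 0,"wz": 0},{"claw": 0.06,"dx": 0.0145,"dy": 0.037,"dz": 0,"wx": 0,"wy": 0,"wz": 0},{"claw": 0.06,"dx": 0.0145,"dy": 0.037,"dz": 0,"wx": 0,"wy": 0,"wz": 0},{"claw": 0.06,"dx": 0.0145,"dy": 0.037,"dz": 0,"wx": 0,"wy": 0,"wz": 0},{"claw": 0.06,"dx": 0.0145,"dy": 0.037,"dz": 0,"wx": 0,"wy": 0,"wz": 0},{"claw": 0.06,"dx": 0.0145,"dy": 0.037,"dz": 0,"wx": 0,"wy": 0,"wz": 0},{"claw": 0.06,"dx": 0.0145,"dy": 0.037,"dz": 0,"wx": 0,"wy": 0,"wz": 0},{"claw": 0.06,"dx": 0.0145,"dy": 0.037,"dz": 0,"wx": 0,"wy": 0,"wz": 0},{"claw": 0.06,"dx": 0,"dy": 0,"dz": 0,"wx": 0,"wy": 0,"wz": 0}]'

```text
t: 26.95
eef_pos: [0.4314, 0.2905, 0.3623]
tool_rot: [-0.0, -0.076, 0.997, 0.001]
contact_force: [0.8, 0.2, 0.9]
gripper_width: 0.705
grasp_force: 0.0
```

```bash
python3 - <<'E'
from wl import *
import m
pose=tool(); p,d=snap("wrist","w8"); wblob(p,pose,(22,150,100),(35,255,255),.15,100)
snap("top","top3"); m.blobs('top','top3',(22,150,100),(35,255,255),15)
plan((.413,.320,.13),98.4);print(get_obs()['q'])
E
```

```text
[241. 131.] 206 [0.3923 0.1994] [0.0292 0.0296] 68.9
[349. 164.] 573 [0.4136 0.3208] [0.0291 0.0288] 54.7
[189. 222.] 465 [0.5125 0.1408] [0.0592 0.0184] 3.4
[207. 216.] 351 [0.5002 0.1673] [0.0413 0.0178] 5.6
[ 48. 270.] 155 [ 0.6583 -0.1549] [0.034  0.0336] 60.4
[ 90. 277.] 236 [ 0.6421 -0.0451] [0.0341 0.0364] 35.8
top [231.6 138.6] 85 med [0.693 0.286 0.149] zmax 0.155 topmean [0.692 0.287 0.152] axis 179.3
top [359.1 163.2] 99 med [ 0.604 -0.079  0.209] zmax 0.213 topmean [ 0.604 -0.077  0.212] axis 134.1
top [326.2 168.4] 96 med [0.59  0.013 0.209] zmax 0.215 topmean [0.589 0.014 0.213] axis -67.0
top [286.7 196. ] 239 med [0.527 0.128 0.095] zmax 0.129 topmean [0.525 0.131 0.14 ] axis -145.9
top [262.5 241.7] 92 med [0.391 0.198 0.149] zmax 0.154 topmean [0.392 0.197 0.152] axis -91.8
pose [0.4336 0.2871 0.3624] yaw 98.4 | rot [-0.  0.  0.] | then shift mm [ 15.5  35.5 232.4]
[-0.90704986  0.12617359  0.2256275   1.7956831  -0.0295027   1.22288273
  1.04495101]
```

Request:
drive_tool --increments '[{"claw": 0.06,"dx": 0.008,"dy": 0.017,"dz": 0,"wx": 0,"wy": 0,"wz": 0},{"claw": 0.06,"dx": 0.007,"dy": 0.017,"dz": 0,"wx": 0,"wy": 0,"wz": 0},{"claw": 0.06,"dx": 0,"dy": 0,"dz": 0.03,"wx": 0,"wy": 0,"wz": 0},{"claw": 0.06,"dx": 0,"dy": 0,"dz": 0.045,"wx": 0,"wy": 0,"wz": 0},{"claw": 0.06,"dx": 0,"dy": 0,"dz": 0.045,"wx": 0,"wy": 0,"wz": 0},{"claw": 0.06,"dx": 0,"dy": 0,"dz": 0.045,"wx": 0,"wy": 0,"wz": 0},{"claw": 0.06,"dx": 0,"dy": 0,"dz": 0.035,"wx": 0,"wy": 0,"wz": 0},{"claw": 0.06,"dx": 0,"dy": 0,"dz": 0.02,"wx": 0,"wy": 0,"wz": 0},{"claw": 0.06,"dx": 0,"dy": 0,"dz": 0.012,"wx": 0,"wy": 0,"wz": 0},{"claw": 0.06,"dx": 0,"dy": 0,"dz": 0,"wx": 0,"wy": 0,"wz": 0},{"claw": 0.015,"dx": 0,"dy": 0,"dz": 0,"wx": 0,"wy": 0,"wz": 0},{"claw": 0.015,"dx": 0,"dy": 0,"dz": 0,"wx": 0,"wy": 0,"wz": 0},{"claw": 0.015,"dx": 0,"dy": 0,"dz": 0,"wx": 0,"wy": 0,"wz": 0},{"claw": 0.015,"dx": 0,"dy": 0,"dz": 0,"wx": 0,"wy": 0,"wz": 0}]'

```text
t: 28.8
eef_pos: [0.4141, 0.3198, 0.1313]
tool_rot: [0.001, -0.074, 0.997, 0.001]
contact_force: [-0.6, 0.7, 6.0]
gripper_width: 0.311
grasp_force: 59.3
```

```bash
python3 - <<'E'
from h import *
plan((.5156,-.0916,.205),98.4)
E
```

```text
pose [0.4141 0.3198 0.1313] yaw 98.4 | rot [0.1 0.1 0. ] | then shift mm [ -40.3 -421.9  -73.7]
```

Request:
drive_tool --increments '[{"claw": 0.015,"dx": 0,"dy": 0,"dz": -0.02,"wx": 0,"wy": 0,"wz": 0},{"claw": 0.015,"dx": 0,"dy": 0,"dz": -0.04,"wx": 0,"wy": 0,"wz": 0},{"claw": 0.015,"dx": 0,"dy": 0,"dz": -0.045,"wx": 0,"wy": 0,"wz": 0},{"claw": 0.015,"dx": 0,"dy": 0,"dz": -0.045,"wx": 0,"wy": 0,"wz": 0},{"claw": 0.015,"dx": 0,"dy": 0,"dz": -0.045,"wx": 0,"wy": 0,"wz": 0},{"claw": 0.015,"dx": 0,"dy": 0,"dz": -0.045,"wx": 0,"wy": 0,"wz": 0},{"claw": 0.015,"dx": -0.0034,"dy": -0.025,"dz": 0,"wx": 0,"wy": 0,"wz": 0},{"claw": 0.015,"dx": -0.0034,"dy": -0.04,"dz": 0,"wx": 0,"wy": 0,"wz": 0},{"claw": 0.015,"dx": -0.0034,"dy": -0.04,"dz": 0,"wx": 0,"wy": 0,"wz": 0},{"claw": 0.015,"dx": -0.0034,"dy": -0.04,"dz": 0,"wx": 0,"wy": 0,"wz": 0},{"claw": 0.015,"dx": -0.0034,"dy": -0.04,"dz": 0,"wx": 0,"wy": 0,"wz": 0},{"claw": 0.015,"dx": -0.0034,"dy": -0.04,"dz": 0,"wx": 0,"wy": 0,"wz": 0},{"claw": 0.015,"dx": -0.0034,"dy": -0.04,"dz": 0,"wx": 0,"wy": 0,"wz": 0},{"claw": 0.015,"dx": -0.0034,"dy": -0.04,"dz": 0,"wx": 0,"wy": 0,"wz": 0},{"claw": 0.015,"dx": -0.0034,"dy": -0.04,"dz": 0,"wx": 0,"wy": 0,"wz": 0},{"claw": 0.015,"dx": -0.0034,"dy": -0.04,"dz": 0,"wx": 0,"wy": 0,"wz": 0},{"claw": 0.015,"dx": -0.0034,"dy": -0.025,"dz": 0,"wx": 0,"wy": 0,"wz": 0},{"claw": 0.015,"dx": -0.0034,"dy": -0.012,"dz": 0,"wx": 0,"wy": 0,"wz": 0},{"claw": 0.015,"dx": 0,"dy": 0,"dz": 0,"wx": 0,"wy": 0,"wz": 0},{"claw": 0.015,"dx": 0,"dy": 0,"dz": 0,"wx": 0,"wy": 0,"wz": 0}]'

```text
t: 31.3
eef_pos: [0.5155, -0.0912, 0.3699]
tool_rot: [-0.0, -0.074, 0.997, 0.0]
contact_force: [-0.4, -0.0, -3.0]
gripper_width: 0.31
grasp_force: 59.5
```

```bash
python3 - <<'E'
from h import *
plan((.5156,-.0916,.193),98.4); o=get_obs();print(o['grasp_force'],o['gripper_width'])
E
```

```text
pose [ 0.5155 -0.0912  0.3699] yaw 98.5 | rot [ 0.  -0.   0.1] | then shift mm [ -0.   -0.4 176.9]
59.46871876716614 0.3100997456485147
```

Request:
drive_tool --increments '[{"claw": 0.015,"dx": 0,"dy": 0,"dz": 0.03,"wx": 0,"wy": 0,"wz": 0},{"claw": 0.015,"dx": 0,"dy": 0,"dz": 0.04,"wx": 0,"wy": 0,"wz": 0},{"claw": 0.015,"dx": 0,"dy": 0,"dz": 0.04,"wx": 0,"wy": 0,"wz": 0},{"claw": 0.015,"dx": 0,"dy": 0,"dz": 0.03,"wx": 0,"wy": 0,"wz": 0},{"claw": 0.015,"dx": 0,"dy": 0,"dz": 0.02,"wx": 0,"wy": 0,"wz": 0},{"claw": 0.015,"dx": 0,"dy": 0,"dz": 0.008,"wx": 0,"wy": 0,"wz": 0},{"claw": 0.015,"dx": 0,"dy": 0,"dz": 0,"wx": 0,"wy": 0,"wz": 0}]'

```text
t: 32.17
eef_pos: [0.5158, -0.092, 0.2023]
tool_rot: [-0.0, -0.074, 0.997, 0.0]
contact_force: [-0.2, 0.2, -3.0]
gripper_width: 0.312
grasp_force: 59.6
```

```bash
python3 - <<'E'
from h import *
import m
plan((.5156,-.0916,.192),98.4); o=get_obs();print(o['grasp_force'],o['gripper_width'],o['contact_force'])
snap("side","s3"); m.blobs('side','s3',(5,120,30),(18,255,200),40)
E
```

```text
pose [ 0.5158 -0.092   0.2023] yaw 98.5 | rot [ 0.  -0.   0.1] | then shift mm [ 0.1  0.4 10.3]
59.58658218383789 0.312437743174289 [-0.17225273  0.2416941  -2.97524853]
side [299.1  92. ] 940 med [0.789 0.498 0.049] zmax 0.088 topmean [0.781 0.496 0.09 ] axis -114.1
side [256.3 185.3] 323 med [0.383 0.183 0.097] zmax 0.126 topmean [0.381 0.178 0.123] axis -116.7
side [382.7 194.3] 130 med [ 0.596 -0.103  0.148] zmax 0.160 topmean [ 0.582 -0.113  0.179] axis -146.0
side [358.4 207.5] 515 med [ 0.504 -0.101  0.162] zmax 0.194 topmean [ 0.494 -0.105  0.192] axis -138.5
side [260.2 205.8] 79 med [0.378 0.173 0.014] zmax 0.025 topmean [0.369 0.154 0.049] axis -116.6
side [354.9 230.1] 105 med [ 0.492 -0.111  0.085] zmax 0.094 topmean [ 0.494 -0.107  0.091] axis -45.8
side [601.9 276.2] 5442 med [ 0.812 -0.588  0.131] zmax 0.199 topmean [ 0.838 -0.586  0.167] axis -166.6
side [430.5 318.8] 701 med [ 0.483 -0.39   0.05 ] zmax 0.053 topmean [ 0.479 -0.384  0.058] axis -174.6
```

Request:
drive_tool --increments '[{"claw": 0.015,"dx": 0,"dy": 0,"dz": 0.005,"wx": 0,"wy": 0,"wz": 0},{"claw": 0.015,"dx": 0,"dy": 0,"dz": 0.004,"wx": 0,"wy": 0,"wz": 0},{"claw": 0.015,"dx": 0,"dy": 0,"dz": 0.001,"wx": 0,"wy": 0,"wz": 0},{"claw": 0.015,"dx": 0,"dy": 0,"dz": 0,"wx": 0,"wy": 0,"wz": 0},{"claw": 0.052,"dx": 0,"dy": 0,"dz": 0,"wx": 0,"wy": 0,"wz": 0},{"claw": 0.052,"dx": 0,"dy": 0,"dz": 0,"wx": 0,"wy": 0,"wz": 0},{"claw": 0.052,"dx": 0,"dy": 0,"dz": 0,"wx": 0,"wy": 0,"wz": 0},{"claw": 0.052,"dx": 0,"dy": 0,"dz": -0.02,"wx": 0,"wy": 0,"wz": 0},{"claw": 0.052,"dx": 0,"dy": 0,"dz": -0.04,"wx": 0,"wy": 0,"wz": 0},{"claw": 0.052,"dx": 0,"dy": 0,"dz": -0.045,"wx": 0,"wy": 0,"wz": 0},{"claw": 0.052,"dx": 0,"dy": 0,"dz": -0.045,"wx": 0,"wy": 0,"wz": 0},{"claw": 0.06,"dx": 0.01,"dy": 0.038,"dz": -0.02,"wx": 0,"wy": 0,"wz": 0},{"claw": 0.06,"dx": 0.01,"dy": 0.038,"dz": 0,"wx": 0,"wy": 0,"wz": 0},{"claw": 0.06,"dx": 0.01,"dy": 0.038,"dz": 0,"wx": 0,"wy": 0,"wz": 0},{"claw": 0.06,"dx": 0.01,"dy": 0.038,"dz": 0,"wx": 0,"wy": 0,"wz": 0},{"claw": 0.06,"dx": 0.01,"dy": 0.038,"dz": 0,"wx": 0,"wy": 0,"wz": 0},{"claw": 0.06,"dx": 0.01,"dy": 0.038,"dz": 0,"wx": 0,"wy": 0,"wz": 0},{"claw": 0.06,"dx": 0.01,"dy": 0.038,"dz": 0,"wx": 0,"wy": 0,"wz": 0},{"claw": 0.06,"dx": 0.01,"dy": 0.038,"dz": 0,"wx": 0,"wy": 0,"wz": 0},{"claw": 0.06,"dx": 0,"dy": 0,"dz": 0,"wx": 0,"wy": 0,"wz": 0}]'

```text
t: 34.72
eef_pos: [0.3909, 0.199, 0.3624]
tool_rot: [0.0, -0.076, 0.997, 0.0]
contact_force: [-0.7, -0.4, -0.2]
gripper_width: 0.701
grasp_force: 0.0
```

```bash
python3 - <<'E'
from wl import *
import m
pose=tool(); p,d=snap("wrist","w9"); wblob(p,pose,(22,150,100),(35,255,255),.15,100)
snap("top","top4"); m.blobs('top','top4',(22,150,100),(35,255,255),15)
plan((.392,.198,.13),98.4);print(get_obs()['q'])
E
```

```text
[318. 176.] 554 [0.3916 0.1978] [0.0282 0.0286] 8.7
[248. 243.] 114 [0.4866 0.1254] [0.0143 0.025 ] 33.1
[268. 252.] 325 [0.4938 0.154 ] [0.0426 0.016 ] 4.5
[ 78. 252.] 261 [ 0.5591 -0.1515] [0.0345 0.036 ] 51.6
[ 98. 310.] 192 [ 0.667  -0.1359] [0.0327 0.0368] 47.1
top [231.6 138.6] 85 med [0.692 0.286 0.149] zmax 0.153 topmean [0.691 0.287 0.152] axis -179.3
top [359.  163.2] 97 med [ 0.604 -0.079  0.209] zmax 0.214 topmean [ 0.602 -0.077  0.212] axis -54.3
top [326.2 168.4] 96 med [0.591 0.013 0.209] zmax 0.215 topmean [0.589 0.016 0.212] axis -61.4
top [286.7 196. ] 239 med [0.527 0.128 0.097] zmax 0.130 topmean [0.525 0.131 0.141] axis -145.5
top [364.6 195.1] 102 med [ 0.514 -0.093  0.209] zmax 0.213 topmean [ 0.51  -0.088  0.245] axis 143.2
pose [0.3922 0.196  0.3623] yaw 98.4 | rot [-0.  0.  0.] | then shift mm [-1.000e-01  2.000e+00  2.323e+02]
[-0.86645959 -0.03277036  0.2554647   1.95688809  0.00915243  1.21643306
  1.10372349]
```

Request:
drive_tool --increments '[{"claw": 0.06,"dx": 0,"dy": 0,"dz": 0.03,"wx": 0,"wy": 0,"wz": 0},{"claw": 0.06,"dx": 0,"dy": 0,"dz": 0.045,"wx": 0,"wy": 0,"wz": 0},{"claw": 0.06,"dx": 0,"dy": 0,"dz": 0.045,"wx": 0,"wy": 0,"wz": 0},{"claw": 0.06,"dx": 0,"dy": 0,"dz": 0.045,"wx": 0,"wy": 0,"wz": 0},{"claw": 0.06,"dx": 0,"dy": 0,"dz": 0.035,"wx": 0,"wy": 0,"wz": 0},{"claw": 0.06,"dx": 0,"dy": 0,"dz": 0.02,"wx": 0,"wy": 0,"wz": 0},{"claw": 0.06,"dx": 0,"dy": 0,"dz": 0.012,"wx": 0,"wy": 0,"wz": 0},{"claw": 0.06,"dx": 0,"dy": 0,"dz": 0,"wx": 0,"wy": 0,"wz": 0},{"claw": 0.015,"dx": 0,"dy": 0,"dz": 0,"wx": 0,"wy": 0,"wz": 0},{"claw": 0.015,"dx": 0,"dy": 0,"dz": 0,"wx": 0,"wy": 0,"wz": 0},{"claw": 0.015,"dx": 0,"dy": 0,"dz": 0,"wx": 0,"wy": 0,"wz": 0},{"claw": 0.015,"dx": 0,"dy": 0,"dz": 0,"wx": 0,"wy": 0,"wz": 0}]'

```text
t: 36.33
eef_pos: [0.3928, 0.1971, 0.1312]
tool_rot: [0.001, -0.074, 0.997, 0.001]
contact_force: [-1.3, 1.7, 7.0]
gripper_width: 0.309
grasp_force: 59.2
```

```bash
python3 - <<'E'
from h import *
plan((.5024,-.0026,.205),98.4)
E
```

```text
pose [0.3928 0.1971 0.1312] yaw 98.4 | rot [0.1 0.1 0. ] | then shift mm [ -79.3 -213.6  -73.8]
```

Request:
drive_tool --increments '[{"claw": 0.015,"dx": 0,"dy": 0,"dz": -0.02,"wx": 0,"wy": 0,"wz": 0},{"claw": 0.015,"dx": 0,"dy": 0,"dz": -0.04,"wx": 0,"wy": 0,"wz": 0},{"claw": 0.015,"dx": 0,"dy": 0,"dz": -0.045,"wx": 0,"wy": 0,"wz": 0},{"claw": 0.015,"dx": 0,"dy": 0,"dz": -0.045,"wx": 0,"wy": 0,"wz": 0},{"claw": 0.015,"dx": 0,"dy": 0,"dz": -0.045,"wx": 0,"wy": 0,"wz": 0},{"claw": 0.015,"dx": 0,"dy": 0,"dz": -0.045,"wx": 0,"wy": 0,"wz": 0},{"claw": 0.015,"dx": -0.0113,"dy": -0.0305,"dz": 0,"wx": 0,"wy": 0,"wz": 0},{"claw": 0.015,"dx": -0.0113,"dy": -0.0305,"dz": 0,"wx": 0,"wy": 0,"wz": 0},{"claw": 0.015,"dx": -0.0113,"dy": -0.0305,"dz": 0,"wx": 0,"wy": 0,"wz": 0},{"claw": 0.015,"dx": -0.0113,"dy": -0.0305,"dz": 0,"wx": 0,"wy": 0,"wz": 0},{"claw": 0.015,"dx": -0.0113,"dy": -0.0305,"dz": 0,"wx": 0,"wy": 0,"wz": 0},{"claw": 0.015,"dx": -0.0113,"dy": -0.0305,"dz": 0,"wx": 0,"wy": 0,"wz": 0},{"claw": 0.015,"dx": -0.0113,"dy": -0.0305,"dz": 0,"wx": 0,"wy": 0,"wz": 0},{"claw": 0.015,"dx": 0,"dy": 0,"dz": 0,"wx": 0,"wy": 0,"wz": 0},{"claw": 0.015,"dx": 0,"dy": 0,"dz": 0.03,"wx": 0,"wy": 0,"wz": 0},{"claw": 0.015,"dx": 0,"dy": 0,"dz": 0.02,"wx": 0,"wy": 0,"wz": 0},{"claw": 0.015,"dx": 0,"dy": 0,"dz": 0,"wx": 0,"wy": 0,"wz": 0}]'

```text
t: 38.45
eef_pos: [0.4999, -0.0026, 0.3186]
tool_rot: [-0.002, -0.074, 0.997, -0.0]
contact_force: [-0.7, -0.1, -3.1]
gripper_width: 0.31
grasp_force: 59.9
```

```bash
python3 - <<'E'
from h import *
import m
plan((.5024,-.0026,.193),98.4); o=get_obs();print(o['grasp_force'],o['gripper_width'],o['contact_force'])
snap("side","s4"); m.blobs('side','s4',(5,120,30),(18,255,200),40)
E
```

```text
pose [ 0.4999 -0.0026  0.3186] yaw 98.5 | rot [ 0.  -0.3  0.1] | then shift mm [ -2.5  -0.4 125.6]
59.89281713962555 0.31021613603892095 [-0.70193654 -0.13951421 -3.08535179]
side [294.5  90.5] 754 med [0.782 0.523 0.054] zmax 0.392 topmean [0.744 0.451 0.135] axis -120.3
side [329.8 158.6] 448 med [ 0.485 -0.015  0.281] zmax 0.313 topmean [ 0.485 -0.011  0.3  ] axis -131.6
side [344.9 176.6] 488 med [ 0.572 -0.005  0.162] zmax 0.209 topmean [ 0.507 -0.016  0.2  ] axis -159.3
side [378.1 189.7] 403 med [ 0.59  -0.09   0.156] zmax 0.186 topmean [ 0.595 -0.085  0.17 ] axis 0.2
side [358.3 208.8] 561 med [ 0.506 -0.101  0.151] zmax 0.183 topmean [ 0.504 -0.1    0.17 ] axis -134.8
side [354.5 232.5] 87 med [ 0.491 -0.111  0.076] zmax 0.085 topmean [ 0.48  -0.118  0.106] axis 41.0
side [602.4 276.1] 5581 med [ 0.812 -0.589  0.132] zmax 0.199 topmean [ 0.836 -0.588  0.169] axis -173.0
side [446.3 327.6] 1124 med [ 0.484 -0.429  0.05 ] zmax 0.053 topmean [ 0.481 -0.424  0.058] axis -177.0
```

Request:
drive_tool --increments '[{"claw": 0.015,"dx": -0.001,"dy": 0,"dz": 0.03,"wx": 0,"wy": 0,"wz": 0},{"claw": 0.015,"dx": 0,"dy": 0,"dz": 0.04,"wx": 0,"wy": 0,"wz": 0},{"claw": 0.015,"dx": 0,"dy": 0,"dz": 0.03,"wx": 0,"wy": 0,"wz": 0},{"claw": 0.015,"dx": 0,"dy": 0,"dz": 0.016,"wx": 0,"wy": 0,"wz": 0},{"claw": 0.015,"dx": 0,"dy": 0,"dz": 0.006,"wx": 0,"wy": 0,"wz": 0},{"claw": 0.015,"dx": 0,"dy": 0,"dz": 0.003,"wx": 0,"wy": 0,"wz": 0},{"claw": 0.015,"dx": 0,"dy": 0,"dz": 0.001,"wx": 0,"wy": 0,"wz": 0},{"claw": 0.015,"dx": 0,"dy": 0,"dz": 0,"wx": 0,"wy": 0,"wz": 0},{"claw": 0.052,"dx": 0,"dy": 0,"dz": 0,"wx": 0,"wy": 0,"wz": 0},{"claw": 0.052,"dx": 0,"dy": 0,"dz": 0,"wx": 0,"wy": 0,"wz": 0},{"claw": 0.052,"dx": 0,"dy": 0,"dz": 0,"wx": 0,"wy": 0,"wz": 0},{"claw": 0.052,"dx": 0,"dy": 0,"dz": -0.02,"wx": 0,"wy": 0,"wz": 0},{"claw": 0.052,"dx": 0,"dy": 0,"dz": -0.04,"wx": 0,"wy": 0,"wz": 0},{"claw": 0.052,"dx": 0,"dy": 0,"dz": -0.045,"wx": 0,"wy": 0,"wz": 0},{"claw": 0.052,"dx": 0,"dy": 0,"dz": -0.045,"wx": 0,"wy": 0,"wz": 0},{"claw": 0.052,"dx": 0,"dy": 0.03,"dz": 0,"wx": 0,"wy": 0,"wz": 0},{"claw": 0.052,"dx": 0,"dy": 0.03,"dz": 0,"wx": 0,"wy": 0,"wz": 0},{"claw": 0.052,"dx": 0,"dy": 0.03,"dz": 0,"wx": 0,"wy": 0,"wz": 0},{"claw": 0.052,"dx": 0,"dy": 0.03,"dz": 0,"wx": 0,"wy": 0,"wz": 0},{"claw": 0.052,"dx": 0,"dy": 0,"dz": 0,"wx": 0,"wy": 0,"wz": 0}]'

```text
t: 41.0
eef_pos: [0.4845, 0.1181, 0.3442]
tool_rot: [-0.0, -0.076, 0.997, 0.0]
contact_force: [0.7, 0.6, -0.3]
gripper_width: 0.608
grasp_force: 0.0
```

```bash
python3 - <<'E'
from wl import *
import m
pose=tool(); p,d=snap("wrist","w10"); wblob(p,pose,(22,150,100),(35,255,255),.127,100)
pt,_=snap("top","top5"); m.blobs('top','top5',(22,150,100),(35,255,255),15);m.blobs('top','top5',(5,120,30),(18,255,200),300)
plan((.527,.132,.30),98.4);print(get_obs()['q'])
E
```

```text
[186. 196.] 739 [ 0.5326 -0.038 ] [0.0386 0.0413] 35.7
[111. 195.] 495 [ 0.5497 -0.1552] [0.0391 0.0384] 10.0
[325. 205.] 1299 [0.5201 0.1327] [0.0582 0.047 ] 36.6
[128. 272.] 381 [ 0.667  -0.1385] [0.0381 0.0389] 34.6
[201. 280.] 605 [ 0.6509 -0.018 ] [0.0425 0.0422] 37.9
top [231.6 138.6] 84 med [0.693 0.286 0.15 ] zmax 0.155 topmean [0.691 0.287 0.153] axis 178.2
top [359.  163.1] 98 med [ 0.603 -0.079  0.21 ] zmax 0.215 topmean [ 0.601 -0.078  0.213] axis 138.1
top [326.2 168.4] 96 med [0.59  0.013 0.209] zmax 0.214 topmean [0.589 0.015 0.212] axis -66.8
top [364.6 195.1] 102 med [ 0.514 -0.093  0.209] zmax 0.213 topmean [ 0.515 -0.089  0.211] axis -73.9
top [332.1 200.1] 98 med [ 0.502 -0.002  0.209] zmax 0.214 topmean [ 0.497 -0.003  0.248] axis 172.2
top [528.8  78.8] 2876 med [ 0.851 -0.581  0.145] zmax 0.209 topmean [ 0.856 -0.584  0.187] axis -50.6
top [152.  93.] 3625 med [0.855 0.544 0.089] zmax 0.095 topmean [0.853 0.541 0.106] axis 66.2
top [469.5 208.1] 726 med [ 0.486 -0.423  0.049] zmax 0.056 topmean [ 0.484 -0.411  0.085] axis 140.6
pose [0.4851 0.1151 0.3443] yaw 98.4 | rot [-0. -0.  0.] | then shift mm [-44.   10.6  44.3]
[-0.77897321  0.09656542  0.45976069  1.87849861 -0.04591836  1.17694894
  1.41426189]
```

View pics/w10.png

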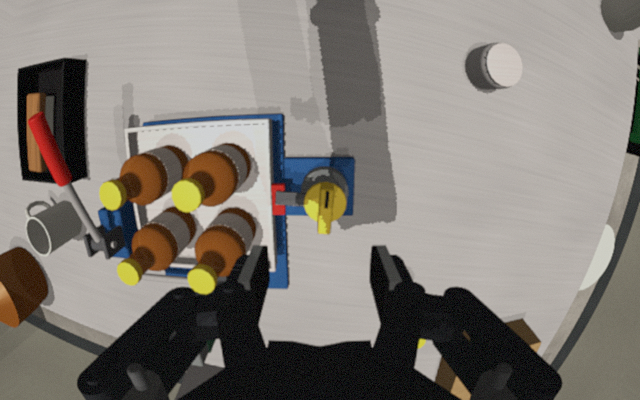

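All four bottles stand in the tray, the brush lies in the crate (37,130), and the knob is at (325,205). I move above the knob for a close look.

Request:
drive_tool --increments '[{"claw": 0.05,"dx": -0.02,"dy": 0.005,"dz": 0.02,"wx": 0,"wy": 0,"wz": 0},{"claw": 0.05,"dx": -0.025,"dy": 0.005,"dz": 0.03,"wx": 0,"wy": 0,"wz": 0},{"claw": 0.05,"dx": 0,"dy": 0,"dz": 0.03,"wx": 0,"wy": 0,"wz": 0},{"claw": 0.05,"dx": 0,"dy": 0,"dz": 0,"wx": 0,"wy": 0,"wz": 0}]'

```text
t: 41.6
eef_pos: [0.527, 0.1303, 0.2624]
tool_rot: [-0.002, -0.072, 0.997, -0.001]
contact_force: [0.4, 0.4, 1.1]
gripper_width: 0.588
grasp_force: 0.0
```

```bash
python3 - <<'E'
from wl import *
d=np.load('pics/top0.npy');c=calibration('top')
q=[]
for v in range(175,215):
    for u in range(270,305):
        P=w(c,u,v,depth=d[v,u])
        if .115<P[2]<.14: q.append(P)
q=np.array(q); print('top bar',len(q),cv2.minAreaRect(q[:,:2].astype(np.float32)),np.median(q,0))
pose=tool(); p,dd=snap("wrist","w11"); wblob(p,pose,(22,150,170),(35,255,255),.127,100)
# wrist depth bar
cw=calibration('wrist');K=cw["intrinsics"];M=np.array(cw["mount"]);q=[]
for v in range(60,300):
    for u in range(240,400):
        z=dd[v,u]
        if z<=0: continue
        a=np.array([(u-K[0,2])/K[0,0],(v-K[1,2])/K[1,1]]);th=np.hypot(*a)
        ray=np.r_[a/max(th,1e-9)*np.tan(th),1]*z
        X=pose[0]+pose[1].apply(M[:3,:3]@ray+M[:3,3])
        if .121<X[2]<.135 and abs(X[0]-.528)<.05 and abs(X[1]-.13)<.05: q.append(X)
q=np.array(q); print('wrist bar',len(q),cv2.minAreaRect(q[:,:2].astype(np.float32)) if len(q) else 0,np.median(q,0))
plan((.528,.1326,.126),98.4)
cv2.imwrite('pics/w11c.png',cv2.resize(p[80:320,200:440,::-1],None,fx=2,fy=2))
E
```

```text
top bar 106 ((0.5262845754623413, 0.13259504735469818), (0.055986300110816956, 0.015623131766915321), 4.117727756500244) [0.52723543 0.13124349 0.12655223]
[124. 169.] 1169 [ 0.5269 -0.0618] [0.0433 0.0432] 89.6
[ 42. 174.] 578 [ 0.5457 -0.1939] [0.0432 0.0413] 24.9
[310. 183.] 443 [0.5144 0.1189] [0.0231 0.0335] 88.1
[ 68. 276.] 426 [ 0.6792 -0.1742] [0.0417 0.0406] 57.0
[150. 287.] 732 [ 0.6573 -0.0408] [0.0378 0.0413] 48.2
[434. 363.] 238 [0.7201 0.3014] [0.0308 0.0229] 47.2
wrist bar 1152 ((0.5274560451507568, 0.13173727691173553), (0.05557728558778763, 0.01657184585928917), 5.142477989196777) [0.52579109 0.13153334 0.12796729]
pose [0.5279 0.1306 0.2641] yaw 98.3 | rot [-0.1 -0.1 -0.1] | then shift mm [ -0.4   1.9 138.1]
```

View pics/w11c.png

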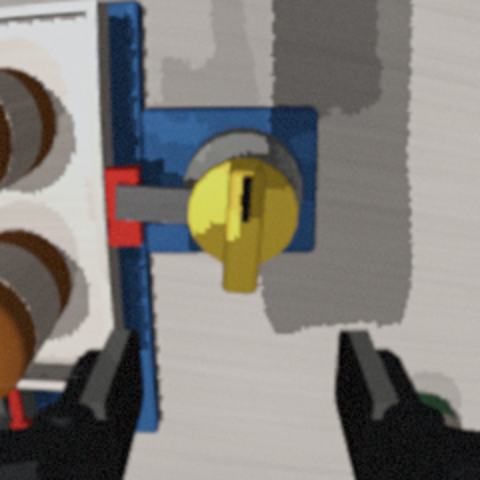

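The knob bar is at (245,225) in the crop, with its tongue over the red lug. Measured centre (0.527, 0.132), top at 127 mm. Grip and turn it.

Request:
drive_tool --increments '[{"claw": 0.05,"dx": 0,"dy": 0.001,"dz": 0.04,"wx": 0,"wy": 0,"wz": 2.5},{"claw": 0.05,"dx": 0,"dy": 0,"dz": 0.04,"wx": 0,"wy": 0,"wz": 0},{"claw": 0.05,"dx": 0,"dy": 0,"dz": 0.03,"wx": 0,"wy": 0,"wz": 0},{"claw": 0.05,"dx": 0,"dy": 0,"dz": 0.02,"wx": 0,"wy": 0,"wz": 0},{"claw": 0.05,"dx": 0,"dy": 0,"dz": 0.007,"wx": 0,"wy": 0,"wz": 0},{"claw": 0.05,"dx": 0,"dy": 0,"dz": 0,"wx": 0,"wy": 0,"wz": 0},{"claw": 0.005,"dx": 0,"dy": 0,"dz": 0,"wx": 0,"wy": 0,"wz": 0},{"claw": 0.005,"dx": 0,"dy": 0,"dz": 0,"wx": 0,"wy": 0,"wz": 0},{"claw": 0.005,"dx": 0,"dy": 0,"dz": 0,"wx": 0,"wy": 0,"wz": 0},{"claw": 0.005,"dx": 0,"dy": 0,"dz": 0,"wx": 0,"wy": 0,"wz": 0},{"claw": 0.005,"dx": 0,"dy": 0,"dz": 0,"wx": 0,"wy": 0,"wz": 0}]' --newtons 45

```text
t: 43.02
eef_pos: [0.5289, 0.1323, 0.1286]
tool_rot: [0.001, -0.051, 0.999, -0.0]
contact_force: [-0.6, -2.8, 6.8]
gripper_width: 0.179
grasp_force: 46.3
```

Request:
drive_tool --increments '[{"claw": 0.005,"dx": 0,"dy": 0,"dz": 0,"wx": 0,"wy": 0,"wz": 7},{"claw": 0.005,"dx": 0,"dy": 0,"dz": 0,"wx": 0,"wy": 0,"wz": 7},{"claw": 0.005,"dx": 0,"dy": 0,"dz": 0,"wx": 0,"wy": 0,"wz": 7},{"claw": 0.005,"dx": 0,"dy": 0,"dz": 0,"wx": 0,"wy": 0,"wz": 7},{"claw": 0.005,"dx": 0,"dy": 0,"dz": 0,"wx": 0,"wy": 0,"wz": 7},{"claw": 0.005,"dx": 0,"dy": 0,"dz": 0,"wx": 0,"wy": 0,"wz": 7},{"claw": 0.005,"dx": 0,"dy": 0,"dz": 0,"wx": 0,"wy": 0,"wz": 7},{"claw": 0.005,"dx": 0,"dy": 0,"dz": 0,"wx": 0,"wy": 0,"wz": 7},{"claw": 0.005,"dx": 0,"dy": 0,"dz": 0,"wx": 0,"wy": 0,"wz": 6},{"claw": 0.005,"dx": 0,"dy": 0,"dz": 0,"wx": 0,"wy": 0,"wz": 4},{"claw": 0.005,"dx": 0,"dy": 0,"dz": 0,"wx": 0,"wy": 0,"wz": 0},{"claw": 0.04,"dx": 0,"dy": 0,"dz": 0,"wx": 0,"wy": 0,"wz": 0},{"claw": 0.04,"dx": 0,"dy": 0,"dz": 0,"wx": 0,"wy": 0,"wz": 0},{"claw": 0.04,"dx": 0,"dy": 0,"dz": 0,"wx": 0,"wy": 0,"wz": 0},{"claw": 0.04,"dx": 0,"dy": 0,"dz": -0.03,"wx": 0,"wy": 0,"wz": 0},{"claw": 0.04,"dx": 0,"dy": 0,"dz": -0.05,"wx": 0,"wy": 0,"wz": 0},{"claw": 0.04,"dx": 0,"dy": 0,"dz": -0.06,"wx": 0,"wy": 0,"wz": 0},{"claw": 0.04,"dx": 0,"dy": 0,"dz": -0.06,"wx": 0,"wy": 0,"wz": 0},{"claw": 0.04,"dx": 0,"dy": 0,"dz": 0,"wx": 0,"wy": 0,"wz": 0}]'

```text
t: 45.4
eef_pos: [0.5304, 0.1334, 0.3319]
tool_rot: [0.002, 0.501, 0.866, 0.004]
contact_force: [-0.6, 0.1, -1.0]
gripper_width: 0.471
grasp_force: 0.0
```

```bash
cat > lg.py <<'E'
from wl import *
def cloud(n,f):
    d=np.load(f'pics/{f}.npy');c=calibration(n);K=c["intrinsics"];v,u=np.mgrid[0:400,0:640]
    ray=np.stack([(u-K[0,2])/K[0,0],(v-K[1,2])/K[1,1],np.ones_like(u)],-1)*d[...,None]
    return (ray-c["t"])@c["R"]
E
python3 - <<'E'
from lg import *
plan((.527,.132,.32),98.4); print(get_obs()['q'])
p,_=snap("wrist","w12"); snap("side","s5"); snap("top","top6")
P=cloud('side','s5'); im=cv2.imread('pics/s5.png'); hsv=cv2.cvtColor(im,cv2.COLOR_BGR2HSV)
y=cv2.inRange(hsv,(22,150,100),(35,255,255))>0
q=P[y&(P[...,2]>.12)&(P[...,2]<.135)&(abs(P[...,0]-.527)<.05)&(abs(P[...,1]-.132)<.05)]
print('bar',len(q),cv2.minAreaRect(q[:,:2].astype(np.float32)))
for n,f in(('side','s5'),('side','side0'),('top','top0')):
    P=cloud(n,f); hsv=cv2.cvtColor(cv2.imread(f'pics/{f}.png'),cv2.COLOR_BGR2HSV)
    r=((cv2.inRange(hsv,(0,180,90),(6,255,255))>0)&(P[...,2]>.12)&(P[...,2]<.23)&(abs(P[...,0]-.48)<.08)&(abs(P[...,1]+.217)<.06))
    q=P[r]; t=q-np.median(q,0); a=np.linalg.svd(t[np.linalg.norm(t,axis=1)<.08],full_matrices=False)[2][0]
    s=t@a; print(n,f,len(q),'med',np.median(q,0).round(4),'axis',a.round(3),'ends',np.percentile(s,[2,98]).round(3),'xr',np.percentile(q,[3,97],axis=0).round(3).tolist())
cv2.imwrite('pics/w12c.png',cv2.resize(p[80:320,200:440,::-1],None,fx=2,fy=2))
E
```

```text
pose [0.5304 0.1334 0.3319] yaw 29.9 | rot [  0.5   0.3 -68.5] | then shift mm [ 3.6 -0.9 11.9]
[-1.09639853  0.25531792  0.90131372  1.81779857 -0.22048538  1.16355017
  0.39792457]
bar 68 ((0.5274626016616821, 0.12874698638916016), (0.017743369564414024, 0.05084238946437836), 29.016372680664062)
side s5 245 med [ 0.4702 -0.2235  0.1944] axis [-0.925 -0.097  0.368] ends [-0.06   0.033] xr [[0.436, -0.234, 0.168], [0.524, -0.213, 0.208]]
side side0 247 med [ 0.4707 -0.2237  0.1942] axis [-0.926 -0.098  0.365] ends [-0.061  0.034] xr [[0.436, -0.234, 0.169], [0.524, -0.213, 0.208]]
top top0 228 med [ 0.4804 -0.2172  0.1899] axis [-0.915 -0.139  0.378] ends [-0.051  0.044] xr [[0.438, -0.23, 0.169], [0.525, -0.205, 0.208]]
```

View pics/w12.png

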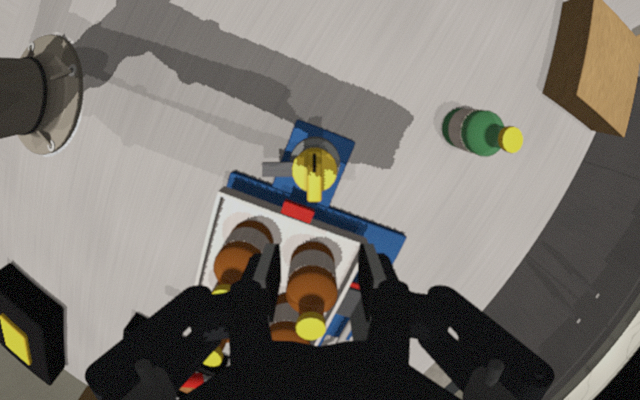

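The bar has turned about 66° (now at −61°) and the tongue at (270,170) is clear of the red lug (298,210), so the latch is open. I move over the lever grip with the fingers closed.

Request:
drive_tool --increments '[{"claw": 0,"dx": 0,"dy": 0,"dz": 0,"wx": 0,"wy": 0,"wz": -9.8},{"claw": 0,"dx": 0,"dy": 0,"dz": 0,"wx": 0,"wy": 0,"wz": -9.8},{"claw": 0,"dx": 0,"dy": 0,"dz": 0,"wx": 0,"wy": 0,"wz": -9.8},{"claw": 0,"dx": 0,"dy": 0,"dz": 0,"wx": 0,"wy": 0,"wz": -9.8},{"claw": 0,"dx": 0,"dy": 0,"dz": 0,"wx": 0,"wy": 0,"wz": -9.8},{"claw": 0,"dx": 0,"dy": 0,"dz": 0,"wx": 0,"wy": 0,"wz": -9.8},{"claw": 0,"dx": 0,"dy": 0,"dz": 0,"wx": 0,"wy": 0,"wz": -9.7},{"claw": 0,"dx": 0.0109,"dy": -0.034,"dz": 0,"wx": 0,"wy": 0,"wz": 0},{"claw": 0,"dx": 0.0109,"dy": -0.034,"dz": 0,"wx": 0,"wy": 0,"wz": 0},{"claw": 0,"dx": 0.0109,"dy": -0.034,"dz": 0,"wx": 0,"wy": 0,"wz": 0},{"claw": 0,"dx": 0.0109,"dy": -0.034,"dz": 0,"wx": 0,"wy": 0,"wz": 0},{"claw": 0,"dx": 0.0109,"dy": -0.034,"dz": 0,"wx": 0,"wy": 0,"wz": 0},{"claw": 0,"dx": 0.0109,"dy": -0.034,"dz": 0,"wx": 0,"wy": 0,"wz": 0},{"claw": 0,"dx": 0.0109,"dy": -0.034,"dz": 0,"wx": 0,"wy": 0,"wz": 0},{"claw": 0,"dx": 0.0109,"dy": -0.034,"dz": 0,"wx": 0,"wy": 0,"wz": 0},{"claw": 0,"dx": 0.0109,"dy": -0.034,"dz": 0,"wx": 0,"wy": 0,"wz": 0},{"claw": 0,"dx": 0.0109,"dy": -0.034,"dz": 0,"wx": 0,"wy": 0,"wz": 0},{"claw": 0,"dx": 0,"dy": 0,"dz": 0.02,"wx": 0,"wy": 0,"wz": 0},{"claw": 0,"dx": 0,"dy": 0,"dz": 0,"wx": 0,"wy": 0,"wz": 0}]'

```text
t: 47.92
eef_pos: [0.4682, -0.2187, 0.3049]
tool_rot: [-0.003, -0.073, 0.997, 0.001]
contact_force: [-0.4, 1.0, 0.0]
gripper_width: -0.003
grasp_force: 0.0
```

```bash
python3 - <<'E'
from lg import *
pose=tool(); p,_=snap("wrist","w13")
wblob(p,pose,(0,180,90),(6,255,255),.192,200)
o=get_obs();print(o['q'],o['gripper_width'])
plan((.4725,-.219,.235),98.4)
E
```

```text
[316. 202.] 2029 [ 0.4687 -0.221 ] [0.0658 0.0223] 7.5
[-0.42976837  0.21688144  0.88101803  1.90736225 -0.18543223  1.10544557
  2.2418895 ] 0.001469211055041419
pose [ 0.469  -0.2186  0.3059] yaw 98.4 | rot [ 0.1 -0.2  0. ] | then shift mm [-3.4 -0.9 70.9]
```

View pics/w13.png

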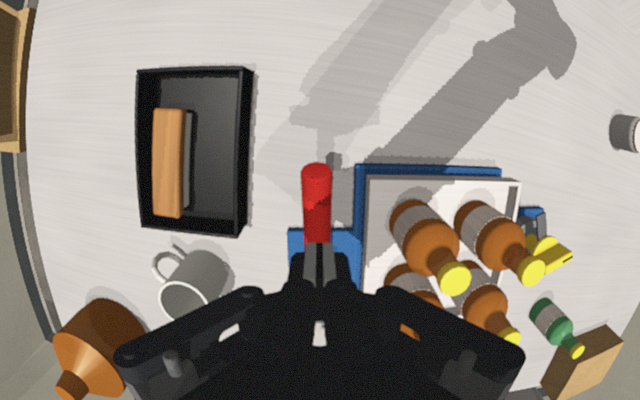

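The closed fingers (320,250) line up with the red grip (316,202), and the brush still lies in the crate. First stroke, ending just short of the stop to read the force.

Request:
drive_tool --increments '[{"claw": 0,"dx": -0.003,"dy": -0.001,"dz": 0.03,"wx": 0,"wy": 0,"wz": 0},{"claw": 0,"dx": 0,"dy": 0,"dz": 0.04,"wx": 0,"wy": 0,"wz": 0},{"claw": 0,"dx": 0,"dy": 0,"dz": 0.015,"wx": 0,"wy": 0,"wz": 0},{"claw": 0,"dx": 0,"dy": 0,"dz": 0.02,"wx": 0,"wy": 0,"wz": 0},{"claw": 0,"dx": 0,"dy": 0,"dz": 0.02,"wx": 0,"wy": 0,"wz": 0},{"claw": 0,"dx": 0,"dy": 0,"dz": 0.02,"wx": 0,"wy": 0,"wz": 0},{"claw": 0,"dx": 0,"dy": 0,"dz": 0.02,"wx": 0,"wy": 0,"wz": 0},{"claw": 0,"dx": 0,"dy": 0,"dz": 0.015,"wx": 0,"wy": 0,"wz": 0},{"claw": 0,"dx": 0,"dy": 0,"dz": 0,"wx": 0,"wy": 0,"wz": 0}]'

```text
t: 49.1
eef_pos: [0.4707, -0.2214, 0.128]
tool_rot: [-0.002, -0.072, 0.997, 0.0]
contact_force: [-11.3, -1.4, 15.8]
gripper_width: -0.003
grasp_force: 8.7
```

```bash
cat > st.py <<'E'
from lg import *
import sys
f=sys.argv[1]; snap('side',f); P=cloud('side',f); hsv=cv2.cvtColor(cv2.imread(f'pics/{f}.png'),cv2.COLOR_BGR2HSV)
r=cv2.inRange(hsv,(0,180,90),(6,255,255))>0
q=P[r&(P[...,2]>.04)&(P[...,2]<.23)&(abs(P[...,0]-.48)<.08)&(abs(P[...,1]+.217)<.05)]
t=q-np.median(q,0); a=np.linalg.svd(t,full_matrices=False)[2][0]; a*=-np.sign(a[0])
print('grip',len(q),np.median(q,0).round(3),'slope %.2f'%np.arctan2(a[2],np.hypot(*a[:2])))
y=cv2.inRange(hsv,(22,150,100),(35,255,255))>0
for x0,y0 in((.604,-.079),(.591,.012),(.515,-.092),(.502,-.002)):
    s=P[y&(P[...,2]>.18)&(np.hypot(P[...,0]-x0,P[...,1]-y0)<.03)]
    print('cap',len(s),np.median(s,0).round(3) if len(s) else '', 'z97 %.4f'%np.percentile(s[:,2],97) if len(s) else '')
q=P[r&(abs(P[...,0]-.66)<.06)&(abs(P[...,1]-.02)<.05)]; print('ptr',len(q),np.median(q,0).round(3) if len(q) else '')
o=get_obs(); print(o['contact_force'].round(1),o['eef_pos'].round(4),o['t'])
E
python3 st.py s6
```

```text
grip 163 [ 0.439 -0.229  0.097] slope -0.13
cap 0  
cap 25 [0.578 0.009 0.226] z97 0.2307
cap 122 [ 0.511 -0.094  0.229] z97 0.2317
cap 101 [ 0.498 -0.008  0.229] z97 0.2318
ptr 0 
[-11.1  -1.7  15.7] [ 0.4707 -0.2214  0.1283] 49.15
```

Request:
drive_tool --increments '[{"claw": 0,"dx": 0,"dy": 0,"dz": 0.006,"wx": 0,"wy": 0,"wz": 0},{"claw": 0,"dx": 0,"dy": 0,"dz": 0.005,"wx": 0,"wy": 0,"wz": 0},{"claw": 0,"dx": 0,"dy": 0,"dz": 0,"wx": 0,"wy": 0,"wz": 0}]'

```text
t: 49.52
eef_pos: [0.4714, -0.2214, 0.118]
tool_rot: [-0.001, -0.073, 0.997, 0.0]
contact_force: [-11.3, 0.0, 21.0]
gripper_width: 0.0
grasp_force: 11.2
```

```bash
python3 st.py s7
```

```text
grip 156 [ 0.441 -0.229  0.084] slope -0.17
cap 0  
cap 0  
cap 124 [ 0.51  -0.094  0.231] z97 0.2347
cap 104 [ 0.498 -0.007  0.231] z97 0.2340
ptr 0 
[-11.4  -2.5  21. ] [ 0.4714 -0.2213  0.1181] 49.575
```

Request:
drive_tool --increments '[{"claw": 0,"dx": 0,"dy": 0,"dz": 0.003,"wx": 0,"wy": 0,"wz": 0},{"claw": 0,"dx": 0,"dy": 0,"dz": 0.003,"wx": 0,"wy": 0,"wz": 0},{"claw": 0,"dx": 0,"dy": 0,"dz": 0,"wx": 0,"wy": 0,"wz": 0}]'

```text
t: 49.95
eef_pos: [0.4718, -0.2214, 0.1134]
tool_rot: [-0.0, -0.072, 0.997, 0.001]
contact_force: [-16.2, 1.2, 35.8]
gripper_width: -0.001
grasp_force: 19.1
```

```bash
python3 st.py s8
```

```text
grip 153 [ 0.441 -0.228  0.079] slope -0.18
cap 0  
cap 0  
cap 124 [ 0.511 -0.094  0.233] z97 0.2346
cap 101 [ 0.498 -0.007  0.232] z97 0.2348
ptr 0 
[-16.    1.6  36.3] [ 0.4718 -0.2214  0.1134] 50.0
```

At the stop (force jumped to 36 N, tray about 22 mm up). Now raise fully and do the second stroke.

Request:
drive_tool --increments '[{"claw": 0,"dx": 0,"dy": 0,"dz": -0.02,"wx": 0,"wy": 0,"wz": 0},{"claw": 0,"dx": 0,"dy": 0,"dz": -0.03,"wx": 0,"wy": 0,"wz": 0},{"claw": 0,"dx": 0,"dy": 0,"dz": -0.03,"wx": 0,"wy": 0,"wz": 0},{"claw": 0,"dx": 0,"dy": 0,"dz": -0.03,"wx": 0,"wy": 0,"wz": 0},{"claw": 0,"dx": 0,"dy": 0,"dz": -0.02,"wx": 0,"wy": 0,"wz": 0},{"claw": 0,"dx": 0,"dy": 0,"dz": 0,"wx": 0,"wy": 0,"wz": 0},{"claw": 0,"dx": 0,"dy": 0,"dz": 0,"wx": 0,"wy": 0,"wz": 0},{"claw": 0,"dx": 0,"dy": 0,"dz": 0,"wx": 0,"wy": 0,"wz": 0},{"claw": 0,"dx": 0,"dy": 0,"dz": 0,"wx": 0,"wy": 0,"wz": 0}]'

```text
t: 51.12
eef_pos: [0.4726, -0.2197, 0.2397]
tool_rot: [-0.001, -0.073, 0.997, 0.0]
contact_force: [-0.7, -0.5, -0.1]
gripper_width: -0.001
grasp_force: 0.0
```

```bash
python3 st.py s9
```

```text
grip 208 [ 0.461 -0.225  0.196] slope 0.38
cap 20 [ 0.592 -0.072  0.233] z97 0.2351
cap 91 [0.586 0.008 0.232] z97 0.2350
cap 124 [ 0.511 -0.095  0.232] z97 0.2353
cap 98 [ 0.498 -0.007  0.232] z97 0.2354
ptr 14 [0.683 0.012 0.096]
[-0.3  0.9  0.8] [ 0.4727 -0.2198  0.2398] 51.175
```

Request:
drive_tool --increments '[{"claw": 0,"dx": 0,"dy": 0,"dz": 0.02,"wx": 0,"wy": 0,"wz": 0},{"claw": 0,"dx": 0,"dy": 0,"dz": 0.025,"wx": 0,"wy": 0,"wz": 0},{"claw": 0,"dx": 0,"dy": 0,"dz": 0.025,"wx": 0,"wy": 0,"wz": 0},{"claw": 0,"dx": 0,"dy": 0,"dz": 0.025,"wx": 0,"wy": 0,"wz": 0},{"claw": 0,"dx": 0,"dy": 0,"dz": 0.02,"wx": 0,"wy": 0,"wz": 0},{"claw": 0,"dx": 0,"dy": 0,"dz": 0.01,"wx": 0,"wy": 0,"wz": 0},{"claw": 0,"dx": 0,"dy": 0,"dz": 0.005,"wx": 0,"wy": 0,"wz": 0},{"claw": 0,"dx": 0,"dy": 0,"dz": 0,"wx": 0,"wy": 0,"wz": 0},{"claw": 0,"dx": 0,"dy": 0,"dz": 0,"wx": 0,"wy": 0,"wz": 0}]'

```text
t: 52.3
eef_pos: [0.4721, -0.2215, 0.1133]
tool_rot: [0.0, -0.072, 0.997, 0.001]
contact_force: [-14.4, 4.1, 44.2]
gripper_width: -0.001
grasp_force: 23.1
```

Request:
drive_tool --increments '[{"claw": 0,"dx": 0,"dy": 0,"dz": -0.02,"wx": 0,"wy": 0,"wz": 0},{"claw": 0,"dx": 0,"dy": 0,"dz": -0.03,"wx": 0,"wy": 0,"wz": 0},{"claw": 0,"dx": 0,"dy": 0,"dz": -0.03,"wx": 0,"wy": 0,"wz": 0},{"claw": 0,"dx": 0,"dy": 0,"dz": -0.03,"wx": 0,"wy": 0,"wz": 0},{"claw": 0,"dx": 0,"dy": 0,"dz": -0.02,"wx": 0,"wy": 0,"wz": 0},{"claw": 0,"dx": 0,"dy": 0,"dz": 0,"wx": 0,"wy": 0,"wz": 0},{"claw": 0,"dx": 0,"dy": 0,"dz": 0,"wx": 0,"wy": 0,"wz": 0},{"claw": 0,"dx": 0,"dy": 0,"dz": 0,"wx": 0,"wy": 0,"wz": 0},{"claw": 0,"dx": 0,"dy": 0,"dz": 0,"wx": 0,"wy": 0,"wz": 0}]'

```text
t: 53.42
eef_pos: [0.4726, -0.2197, 0.2396]
tool_rot: [-0.001, -0.073, 0.997, 0.0]
contact_force: [0.0, -0.0, -0.3]
gripper_width: -0.002
grasp_force: 0.0
```

```bash
python3 st.py s10
```

```text
grip 206 [ 0.46  -0.225  0.196] slope 0.37
cap 27 [ 0.594 -0.072  0.255] z97 0.2569
cap 97 [0.586 0.008 0.254] z97 0.2570
cap 129 [ 0.51  -0.094  0.255] z97 0.2569
cap 107 [ 0.498 -0.007  0.255] z97 0.2575
ptr 13 [0.682 0.012 0.118]
[-0.   0.5  0.1] [ 0.4727 -0.2197  0.2398] 53.475
```

Request:
drive_tool --increments '[{"claw": 0,"dx": 0,"dy": 0,"dz": 0.02,"wx": 0,"wy": 0,"wz": 0},{"claw": 0,"dx": 0,"dy": 0,"dz": 0.025,"wx": 0,"wy": 0,"wz": 0},{"claw": 0,"dx": 0,"dy": 0,"dz": 0.025,"wx": 0,"wy": 0,"wz": 0},{"claw": 0,"dx": 0,"dy": 0,"dz": 0.025,"wx": 0,"wy": 0,"wz": 0},{"claw": 0,"dx": 0,"dy": 0,"dz": 0.02,"wx": 0,"wy": 0,"wz": 0},{"claw": 0,"dx": 0,"dy": 0,"dz": 0.009,"wx": 0,"wy": 0,"wz": 0},{"claw": 0,"dx": 0,"dy": 0,"dz": 0.0045,"wx": 0,"wy": 0,"wz": 0},{"claw": 0,"dx": 0,"dy": 0,"dz": 0,"wx": 0,"wy": 0,"wz": 0},{"claw": 0,"dx": 0,"dy": 0,"dz": 0,"wx": 0,"wy": 0,"wz": 0}]'

```text
t: 54.6
eef_pos: [0.472, -0.2214, 0.1136]
tool_rot: [-0.0, -0.072, 0.997, 0.0]
contact_force: [-11.6, 2.0, 29.9]
gripper_width: 0.0
grasp_force: 15.1
```

Request:
drive_tool --increments '[{"claw": 0,"dx": 0,"dy": 0,"dz": -0.02,"wx": 0,"wy": 0,"wz": 0},{"claw": 0,"dx": 0,"dy": 0,"dz": -0.03,"wx": 0,"wy": 0,"wz": 0},{"claw": 0,"dx": 0,"dy": 0,"dz": -0.03,"wx": 0,"wy": 0,"wz": 0},{"claw": 0,"dx": 0,"dy": 0,"dz": -0.03,"wx": 0,"wy": 0,"wz": 0},{"claw": 0,"dx": 0,"dy": 0,"dz": -0.019,"wx": 0,"wy": 0,"wz": 0},{"claw": 0,"dx": 0,"dy": 0,"dz": 0,"wx": 0,"wy": 0,"wz": 0},{"claw": 0,"dx": 0,"dy": 0,"dz": 0,"wx": 0,"wy": 0,"wz": 0},{"claw": 0,"dx": 0,"dy": 0,"dz": 0,"wx": 0,"wy": 0,"wz": 0},{"claw": 0,"dx": 0,"dy": 0,"dz": 0,"wx": 0,"wy": 0,"wz": 0}]'

```text
t: 55.72
eef_pos: [0.4726, -0.2197, 0.2401]
tool_rot: [-0.001, -0.073, 0.997, 0.0]
contact_force: [-0.2, 0.3, 0.5]
gripper_width: 0.002
grasp_force: 0.0
```

```bash
python3 st.py s11
```

```text
grip 211 [ 0.462 -0.225  0.196] slope 0.37
cap 32 [ 0.593 -0.073  0.276] z97 0.2790
cap 95 [0.587 0.008 0.276] z97 0.2784
cap 133 [ 0.51  -0.094  0.277] z97 0.2795
cap 112 [ 0.498 -0.007  0.276] z97 0.2791
ptr 17 [0.682 0.01  0.141]
[ 0.6 -0.5  0.3] [ 0.4727 -0.2198  0.2403] 55.775
```

Another +22 mm. Fourth stroke.

Request:
drive_tool --increments '[{"claw": 0,"dx": 0,"dy": 0,"dz": 0.02,"wx": 0,"wy": 0,"wz": 0},{"claw": 0,"dx": 0,"dy": 0,"dz": 0.025,"wx": 0,"wy": 0,"wz": 0},{"claw": 0,"dx": 0,"dy": 0,"dz": 0.025,"wx": 0,"wy": 0,"wz": 0},{"claw": 0,"dx": 0,"dy": 0,"dz": 0.025,"wx": 0,"wy": 0,"wz": 0},{"claw": 0,"dx": 0,"dy": 0,"dz": 0.02,"wx": 0,"wy": 0,"wz": 0},{"claw": 0,"dx": 0,"dy": 0,"dz": 0.009,"wx": 0,"wy": 0,"wz": 0},{"claw": 0,"dx": 0,"dy": 0,"dz": 0.006,"wx": 0,"wy": 0,"wz": 0},{"claw": 0,"dx": 0,"dy": 0,"dz": 0,"wx": 0,"wy": 0,"wz": 0},{"claw": 0,"dx": 0,"dy": 0,"dz": 0,"wx": 0,"wy": 0,"wz": 0}]'

```text
t: 56.9
eef_pos: [0.4719, -0.2215, 0.1134]
tool_rot: [0.0, -0.072, 0.997, 0.001]
contact_force: [-14.0, 3.0, 39.6]
gripper_width: -0.003
grasp_force: 20.4
```

Request:
drive_tool --increments '[{"claw": 0,"dx": 0,"dy": 0,"dz": -0.02,"wx": 0,"wy": 0,"wz": 0},{"claw": 0,"dx": 0,"dy": 0,"dz": -0.03,"wx": 0,"wy": 0,"wz": 0},{"claw": 0,"dx": 0,"dy": 0,"dz": -0.03,"wx": 0,"wy": 0,"wz": 0},{"claw": 0,"dx": 0,"dy": 0,"dz": -0.03,"wx": 0,"wy": 0,"wz": 0},{"claw": 0,"dx": 0,"dy": 0,"dz": -0.02,"wx": 0,"wy": 0,"wz": 0},{"claw": 0,"dx": 0,"dy": 0,"dz": 0,"wx": 0,"wy": 0,"wz": 0},{"claw": 0,"dx": 0,"dy": 0,"dz": 0,"wx": 0,"wy": 0,"wz": 0},{"claw": 0,"dx": 0,"dy": 0,"dz": 0,"wx": 0,"wy": 0,"wz": 0},{"claw": 0,"dx": 0,"dy": 0,"dz": 0,"wx": 0,"wy": 0,"wz": 0}]'

```text
t: 58.02
eef_pos: [0.4726, -0.2197, 0.2401]
tool_rot: [-0.001, -0.073, 0.997, 0.0]
contact_force: [0.3, 0.2, 0.6]
gripper_width: 0.001
grasp_force: 0.0
```

```bash
python3 st.py s12; python3 - <<'E'
from lg import *
f='s12';P=cloud('side',f);hsv=cv2.cvtColor(cv2.imread(f'pics/{f}.png'),cv2.COLOR_BGR2HSV)
reg=(abs(P[...,0]-.69)<.05)&(abs(P[...,1])<.06)
g=P[reg&(cv2.inRange(hsv,(45,80,20),(85,255,255))>0)]; r=P[reg&(cv2.inRange(hsv,(0,150,70),(8,255,255))>0)]
print('band z',np.percentile(g[:,2],[3,50,97]).round(4),len(g),'ptr z',np.percentile(r[:,2],[3,50,97]).round(4),len(r))
im=cv2.imread('pics/s12.png'); cv2.imwrite('pics/s12c.png',cv2.resize(im[90:250,280:440],None,fx=3.7,fy=3.7,interpolation=cv2.INTER_CUBIC))
E
```

```text
grip 203 [ 0.462 -0.225  0.196] slope 0.38
cap 34 [ 0.593 -0.073  0.299] z97 0.3002
cap 103 [0.587 0.008 0.298] z97 0.3009
cap 140 [ 0.511 -0.095  0.299] z97 0.3013
cap 109 [ 0.498 -0.007  0.299] z97 0.3011
ptr 14 [0.681 0.011 0.163]
[-0.1 -0.5  0.6] [ 0.4727 -0.2197  0.2403] 58.075Traceback (most recent call last):
  File "<stdin>", line 5, in <module>
    return _quantile_unchecked(
        a, q, axis, out, overwrite_input, method, keepdims, weights)
    return _ureduce(a,
                    func=_quantile_ureduce_func,
    ...<5 lines>...
                    overwrite_input=overwrite_input,
                    method=method)
    r = func(a, **kwargs)
    result = _quantile(arr,
                       quantiles=q,
    ...<2 lines>...
                       out=out,
                       weights=wgt)
    slices_having_nans = np.isnan(arr[-1, ...])
                                  ~~~^^^^^^^^^
IndexError: index -1 is out of bounds for axis 0 with size 0
```

```bash
python3 - <<'E'
from lg import *
im=cv2.imread('pics/s12.png'); cv2.imwrite('pics/s12c.png',cv2.resize(im[120:220,330:430],None,fx=5.8,fy=5.8,interpolation=cv2.INTER_CUBIC))
def band(f):
    P=cloud('side',f);hsv=cv2.cvtColor(cv2.imread(f'pics/{f}.png'),cv2.COLOR_BGR2HSV)
    reg=(abs(P[...,0]-.69)<.06)&(abs(P[...,1]+.02)<.07)&(P[...,2]>.06)
    g=P[reg&(cv2.inRange(hsv,(40,60,15),(90,255,255))>0)]; r=P[reg&(cv2.inRange(hsv,(0,150,50),(8,255,255))>0)]
    print(f,'band',len(g),np.percentile(g[:,2],[2,50,98]).round(4) if len(g) else '','ptr',len(r),np.percentile(r[:,2],[5,50,95]).round(4) if len(r) else '')
for f in('side0','s9','s10','s11','s12'): band(f)
from m import blobs
snap('top','top7'); T=cloud('top','top7'); T0=cloud('top','top0')
# tray floor/rim heights before and after, near rim corners: use caps tops
for f in('top5','top7'):
    Q=cloud('top',f);hsv=cv2.cvtColor(cv2.imread(f'pics/{f}.png'),cv2.COLOR_BGR2HSV);y=cv2.inRange(hsv,(22,150,100),(35,255,255))>0
    s=Q[y&(abs(Q[...,0]-.5535)<.09)&(abs(Q[...,1]+.04)<.09)&(Q[...,2]>.19)]; print(f,'caps z',np.percentile(s[:,2],[25,50,75]).round(4))
E
```

```text
side0 band 204 [0.1527 0.1736 0.1903] ptr 13 [0.0694 0.0727 0.0882]
s9 band 35 [0.1573 0.1757 0.1888] ptr 18 [0.0936 0.0966 0.1003]
s10 band 29 [0.1633 0.1792 0.1889] ptr 21 [0.1148 0.1184 0.1221]
s11 band 3 [0.183  0.1862 0.1887] ptr 22 [0.1367 0.1411 0.151 ]
s12 band 2 [0.1636 0.1701 0.1766] ptr 21 [0.1584 0.1628 0.179 ]
top5 caps z [0.2071 0.2091 0.2111]
top7 caps z [0.2969 0.2991 0.3012]
```

View pics/s12c.png

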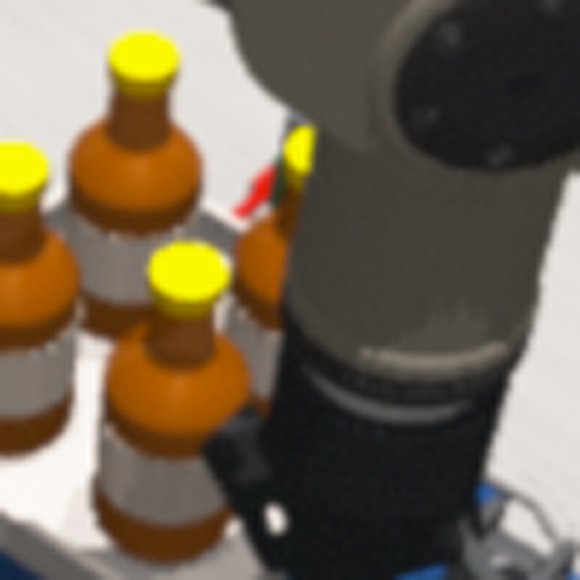

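The tray is 90 mm up by both views (caps 0.209→0.299, pointer 0.073→0.163), so the pointer's middle is above the band's lower edge (88 mm). I retreat and do a final check.

Request:
drive_tool --increments '[{"claw": 0,"dx": 0,"dy": 0,"dz": -0.04,"wx": 0,"wy": 0,"wz": 0},{"claw": 0,"dx": 0,"dy": 0,"dz": -0.05,"wx": 0,"wy": 0,"wz": 0},{"claw": 0,"dx": 0,"dy": -0.04,"dz": -0.03,"wx": 0,"wy": 0,"wz": 0},{"claw": 0,"dx": 0,"dy": -0.04,"dz": 0,"wx": 0,"wy": 0,"wz": 0},{"claw": 0,"dx": 0,"dy": -0.04,"dz": 0,"wx": 0,"wy": 0,"wz": 0},{"claw": 0,"dx": 0,"dy": -0.03,"dz": 0,"wx": 0,"wy": 0,"wz": 0},{"claw": 0,"dx": 0,"dy": 0,"dz": 0,"wx": 0,"wy": 0,"wz": 0}]'

```text
t: 59.0
eef_pos: [0.494, -0.3705, 0.3604]
tool_rot: [-0.001, -0.071, 0.997, -0.001]
contact_force: [0.2, -1.2, 0.4]
gripper_width: 0.001
grasp_force: 0.0
```

```bash
python3 st.py s13; python3 - <<'E'
from lg import *
P=cloud('side','s13');hsv=cv2.cvtColor(cv2.imread('pics/s13.png'),cv2.COLOR_BGR2HSV)
reg=(abs(P[...,0]-.69)<.06)&(abs(P[...,1]+.02)<.07)&(P[...,2]>.06)
for n,lo,hi in(('band',(40,60,15),(90,255,255)),('ptr',(0,150,50),(8,255,255))):
    g=P[reg&(cv2.inRange(hsv,lo,hi)>0)]; print(n,len(g),np.percentile(g[:,2],[3,50,97]).round(4) if len(g) else '')
im=cv2.imread('pics/s13.png'); cv2.imwrite('pics/s13c.png',cv2.resize(im[80:370,220:520],None,fx=2,fy=2,interpolation=cv2.INTER_CUBIC))
E
```

```text
grip 226 [ 0.472 -0.224  0.193] slope 0.38
cap 126 [ 0.599 -0.082  0.299] z97 0.3013
cap 104 [0.587 0.008 0.298] z97 0.3008
cap 140 [ 0.51  -0.095  0.298] z97 0.3006
cap 111 [ 0.499 -0.007  0.298] z97 0.3010
ptr 14 [0.681 0.01  0.163]
[ 0.4 -0.3 -0.4] [ 0.4944 -0.3689  0.3603] 59.05
band 52 [0.1534 0.1782 0.1892]
ptr 21 [0.1575 0.1629 0.1798]
```

View pics/s13c.png

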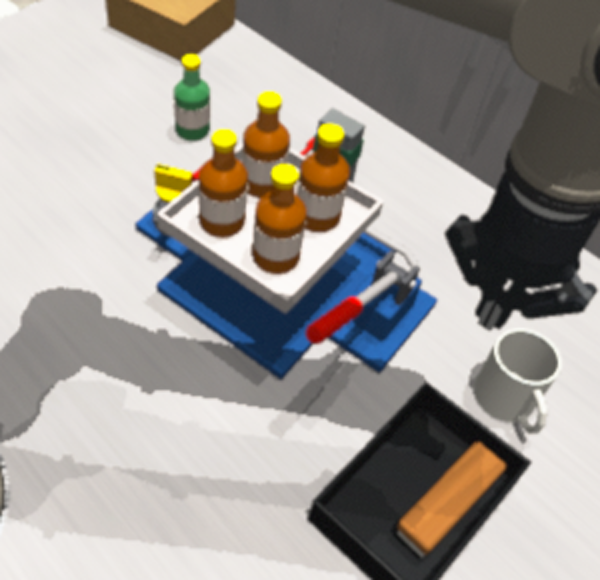

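The final view shows four bottles upright in the raised tray, the pointer at (308,147) beside the green band, the lever fully up, and the brush in the crate. The green bottle and jug stand where they were, and the robot is clear of everything.

```bash
python3 -c "
from station import *
print(hand_in())"
```

```text
the job is handed in; nothing more can be done
None
```

The job is handed in: the brush is in the black crate, all four amber bottles stand upright in the tray, the latch is open, and four full strokes raised the tray about 90 mm, so the pointer's middle sits about 2 mm above the green band's lower edge.

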